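# Sort mixed supplies into a divided tray and slide it into its holder

## Robot

A 6-joint arm with a two-finger parallel gripper is mounted at the origin on a cart in front of the work surface, level with it; the furniture and walls round the work are solid. World frame = base frame: x ahead of the robot, y to its left, z up, the work surface at z = 0. Lengths are in m, angles in rad, forces in N, time in s.
With the tool pointing down it reaches from about 0.4 to 0.925 m from the base axis. Payload 12.5 kg.
Tool frame: the origin (TCP) lies at the centre of the arm's flange, where the gripper is bolted on; the fingertips stand 190 mm ahead of it and the grasp point (between the pads) lies 171 mm ahead of it (grip_point_offset is the z of the grasp point in the tool frame, in m); z points along the fingers, y is the line along which they close (so a half turn about z gives the same grasp; the last joint's range is limited). The gripper opens to 95 mm and grips with 3 to 60 N. Pads are 20 mm wide; open, the fingers measure 119 mm over their backs; the gripper's body (75 mm by 180 mm) begins 59 mm behind the grasp point.
Start: joints at [1.158, 0.491, 1.559, -0, 1.092, -0.106], TCP at [0.189, 0.596, 0.405] pointing down, gripper open.
Joint ranges: [-3.1, 3.1], [-0.84, 2.19], [0.05, 2.79], [-1.13, 4.28], [0.06, 2.93], [-2.69, 2.69]. Speed limits (rad/s): [2.22, 2.22, 2.79, 3.14, 3.14, 3.14].

## Interface

Orientations are given as a rotation vector (axis times angle).
In Python, from station import sense, get_image, get_calibration, job_done, grip_point_offset gives the robot as it stands.
- The arm moves only by the tool apply_moves, never from a script. Its argument "moves" is a list of rows, each an object with "dp": the shift along the tool's x, y, z as a fraction of full scale, a list of three; "rot": the turn, a rotation vector about the tool's x, y, z as a fraction of full scale, a list of three. In form: [{"dp": [dx, dy, dz], "rot": [wx, wy, wz]}, ...]. A call has exactly 10 rows; each row shifts and turns the commanded pose from where the row before left it, along the tool's axes as they then stand; what a row does not reach is not made up. Full scale, the value 1, is 40 mm for a shift and 0.1 rad for a turn. A row lasts 1/12 s, in which the tool goes at most 41.7 mm and 7.16 degrees, less where a joint would pass 70% of its speed; a pose out of reach is approached as far as the arm can. A call with a number of a shift or a turn outside -1 to 1 is refused whole. A call with a gripper value outside its range is refused whole. "fingers" is the closure, from 0 (fully open) to 1 (shut), set as the call begins (left out, the last holds). The fingers move at their own pace and stop on an object; "force" is the grip in N (left out, the last holds). Time passes only in rows, so rows that do not move let the fingers close, or fill a call up. It gives the time, the measured TCP pose, the force, the opening and the grip force at its end, in the units of the state.
- sense(): the state, without advancing time (a new reading comes with each control period).
- get_image(name): name is "scene" or "side" or "wrist"; returns (picture, depth): 400x640x3 uint8, red, green, blue; 400x640 float32, m along the optical axis (not along the pixel's ray), 0 where there is no reading.
- get_calibration(name): a dict with "vfov" (degrees; the focal length in pixels is half the picture's height over the tangent of half this angle, whatever the lens; pixels are square), "cx", "cy" (the principal point, pixels), "R" (3x3) and "t" (3): a world point X has camera coordinates R X + t; the wrist camera has in their place "T_tool_cam" (4x4, takes a point from camera to tool coordinates, whose origin is the TCP and whose axes are the flange's). Camera axes: x right, y down, z forward; pixel columns grow to the right and rows downward; lengths in m; the calibration is good to about 2 mm. A picture is of the moment at which its call begins: read the wrist's pose just before it. get_calibration takes no time and is no camera call.
- job_done(): hands the job in; it is judged then, once.
The state is a dict: "t": time; "joint_positions": joint angles; "qd": joint speeds; "effort": joint torques, N m; "position": TCP position; "ee_rot": TCP orientation; "ft_force": force on the tool from outside, world axes, zero at the start; "wrist_torque": the same for the moment, N m; "opening": finger opening in m; "finger_force": force on a finger pad.
Only numpy, scipy, OpenCV 4.12 (cv2) and the standard library are available. Lean on these libraries where they do the work, as an engineer would, in place of code of your own. Each camera call takes 0.05 s, during which the arm holds its last target. There are 200 camera calls.

## Task

Sort the three loose supplies into the divided grey tray: stand the light blue carton upright on the blue floor with the white carton that is there already, and lay the stapler (on its base) and the marker next to each other, flat on the yellow floor of the other compartment. Then slide the loaded tray along the worktop into the aluminium holder until it is fully home against the back stop, with both cartons still upright and everything in its compartment, and let go. Leave the radio, the pocket scale and the vial beside the radio where they are.

Things in the scene. Friction and masses are not known exactly. Their poses are not given: they have to be found in the camera images.
- tray: loose grey tray, 190 (x) x 170 (y) x 30 mm, walls and floor 4 mm, 0.5 kg; origin under the centre of its floor, z up. A 4 mm divider along x (at y = +5 mm) parts the yellow-floored compartment (182 x 84 mm inside, at -y) from the blue-floored one (182 x 74 mm, at +y). It enters the holder +x end first; a orange grip tab stands outside its -x end
- tray_tab (a point): middle of the tray's orange upright grip tab, 135 mm towards -x from the tray's origin (40 mm outside the end wall) and 55 mm above its underside; axes as the tray. The tab is 10 mm thick (x), 44 mm wide (y) and its top is 75 mm above the worktop
- stationery_side (a point): centre of the yellow floor (top face, 4 mm above the tray's underside), compartment for stationery; axes as the tray
- carton_side (a point): centre of the blue floor (top face, 4 mm above the tray's underside), compartment for cartons; axes as the tray
- holder: fixed aluminium holder, 40 mm high: two side channels and a back stop, open at -x, flared mouth 98 mm from the origin. Origin and axes are those of tray when fully home. 4 mm play each side; lips 36 mm up overhang the tray's side walls, so it only goes in by sliding along the worktop towards the holder's +x. Home, the tray sticks out 20 mm, its tab outside
- carton_blue: light blue and purple carton, 56 (x) x 34 (y) x 70 mm tall, standing; origin at the centre of its underside, z up; grasp across y
- carton_white: white and orange carton, 60 (x) x 30 (y) x 78 mm tall, standing from the start on the blue floor, near the tab end of the tray, its x across the tray; origin at the centre of its underside, z up
- stapler: black desk stapler, 150 (x) x 34 (y) x 48 mm tall, standing on its base; origin at the centre of its underside, z up. The base is 34 mm wide up to 7 mm; the upper arm, 20 mm wide, 29 to 48 mm high, can be grasped across y (it does not open)
- marker: white felt marker with red cap, lying along its x, 134 x 15 x 15 mm; origin at the middle of its underside, z up as it lies at the start
- radio: black two-way radio lying down, 151 x 58 x 31 mm, bystander; origin under its centre
- scale: black closed pocket scale, 126 x 68 x 23 mm, bystander; origin under its centre
- vial_spare: white-capped vial on the right, beside the radio, 36 mm diameter, 56 mm tall, bystander; origin under its centre
There are look-alikes about, which are no part of the job. What is shaped like the carton_blue but brown or red is not meant.

How it is judged:
On the way:
1. the three supplies and the white carton are sorted into their compartments while the tray is still outside the holder (more than 100 mm short of home) (x of carton_blue in the frame of carton_side between -0.085 and 0.085 m and y of carton_blue in the frame of carton_side between -0.032 and 0.032 m and z of carton_blue in the frame of carton_side between -0.006 and 0.01 m and angle between each of carton_blue, carton_white's own z axis and vertical below 0.15 rad and x of carton_white in the frame of carton_side between -0.085 and 0.085 m and y of carton_white in the frame of carton_side between -0.032 and 0.032 m and z of carton_white in the frame of carton_side between -0.006 and 0.01 m and x of stapler in the frame of stationery_side between -0.04 and 0.04 m and y of stapler in the frame of stationery_side between -0.04 and 0.04 m and z of stapler in the frame of stationery_side between -0.006 and 0.015 m and angle between stapler's own z axis and vertical below 0.25 rad and x of marker in the frame of stationery_side between -0.05 and 0.05 m and y of marker in the frame of stationery_side between -0.042 and 0.042 m and z of marker in the frame of stationery_side between -0.006 and 0.025 m and x of tray in the frame of holder below -0.1 m), for 0.2 s.
At the end, for the whole second after the job is handed in: Tray home in holder (8 mm of back stop, 10 mm sideways, 0.06 rad). Both cartons upright (0.15 rad) on the blue floor; stapler on its base (0.25 rad) and marker lying (under 25 mm above the floor) in the yellow-floored compartment. All at rest (20 mm/s) (x of tray in the frame of holder above -0.008 m and y of tray in the frame of holder between -0.01 and 0.01 m and z of tray in the frame of holder below 0.008 m and angle between the x axis of tray and the x axis of holder, either way round below 0.06 rad and x of carton_blue in the frame of carton_side between -0.085 and 0.085 m and y of carton_blue in the frame of carton_side between -0.032 and 0.032 m and z of carton_blue in the frame of carton_side between -0.006 and 0.01 m and angle between each of carton_blue, carton_white's own z axis and vertical below 0.15 rad and x of carton_white in the frame of carton_side between -0.085 and 0.085 m and y of carton_white in the frame of carton_side between -0.032 and 0.032 m and z of carton_white in the frame of carton_side between -0.006 and 0.01 m and x of stapler in the frame of stationery_side between -0.04 and 0.04 m and y of stapler in the frame of stationery_side between -0.04 and 0.04 m and z of stapler in the frame of stationery_side between -0.006 and 0.015 m and angle between stapler's own z axis and vertical below 0.25 rad and x of marker in the frame of stationery_side between -0.05 and 0.05 m and y of marker in the frame of stationery_side between -0.042 and 0.042 m and z of marker in the frame of stationery_side between -0.006 and 0.025 m and linear speed of each of carton_blue, carton_white, stapler, marker, tray below 0.02 m/s); the robot touches nothing.
It fails at once if the radio is moved by more than 30 mm (distance of radio from where it was at the start of the episode above 0.03 m).
It fails at once if the pocket scale is moved by more than 30 mm (distance of scale from where it was at the start of the episode above 0.03 m).
It fails at once if the vial beside the radio is moved by more than 30 mm (distance of vial_spare from where it was at the start of the episode above 0.03 m).
It also fails if it takes over 72 s, if anything falls off the work surface, if the arm or the gripper's body presses on something with over 40 N, if the wrist force passes 120 N, or if a joint passes its speed limit or range.

## Working session

There is one attempt and no reset: what is moved stays moved. The work goes in short steps, Python scripts to look and compute and a tool call to move; the robot and the scene stay as the last step left them, time stands still between calls to the robot, and variables do not carry over. Pictures are saved under pics/ and viewed, at most 10 in all, crops included, and the job is handed in when it is done.

Besides the shell and the picture viewer there is one more tool, called after "Request:" as name(argument=value, ...) on one line, values as JSON. apply_moves: Moves the arm, as the interface text tells. Its arguments: {"type":"object","properties":{"moves":{"type":"array"},"fingers":{"type":"number"},"force":{"type":"number"}},"required":["moves"]}

```bash
mkdir -p pics; ls; python3 - <<'E'
from station import *
import cv2,numpy as np
s=sense();print(s['t'],s['position'],s['ee_rot'],s['opening'],grip_point_offset)
for n in('scene','side'):
    p,d=get_image(n);cv2.imwrite(f'pics/{n}0.png',p[:,:,::-1]);np.savez(f'pics/{n}0.npz',p=p,d=d)
    print(n,{k:np.round(v,3) for k,v in get_calibration(n).items()})
print(get_calibration('wrist'))
E
```

```text
pics
0.0 [0.18871608 0.59578205 0.40416734] [-4.79969323e-01 -3.10441070e+00  1.67871616e-03] 0.0949968019626157 0.1713
scene {'vfov': np.float64(53.92), 'cx': np.float64(310.385), 'cy': np.float64(196.138), 'R': array([[ 0.692, -0.721,  0.023],
       [-0.428, -0.436, -0.792],
       [ 0.581,  0.538, -0.61 ]]), 't': array([-0.401,  0.254,  1.   ])}
side {'vfov': np.float64(49.392), 'cx': np.float64(314.872), 'cy': np.float64(210.472), 'R': array([[ 0.987, -0.158, -0.022],
       [-0.091, -0.448, -0.889],
       [ 0.13 ,  0.88 , -0.457]]), 't': array([-0.508,  0.076,  1.501])}
{'vfov': 66.18022381806841, 'cx': 319.60180866560887, 'cy': 197.98649131641488, 'T_tool_cam': array([[ 1.34523027e-03, -9.67403269e-01, -2.53237251e-01,
         7.09857468e-02],
       [ 9.99999025e-01,  1.20638765e-03,  7.03552083e-04,
        -3.05380677e-05],
       [-3.75116292e-04, -2.53237951e-01,  9.67403949e-01,
         2.03119955e-02],
       [ 0.00000000e+00,  0.00000000e+00,  0.00000000e+00,
         1.00000000e+00]])}
```

View pics/scene0.png

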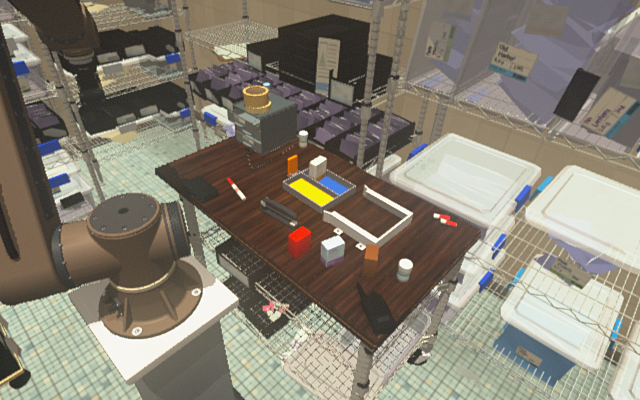

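View pics/side0.png

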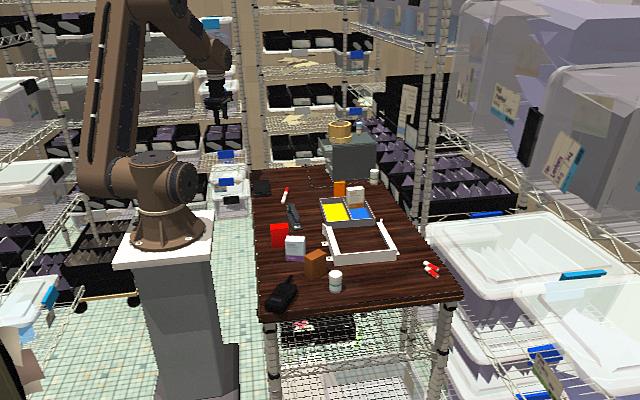

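The scene view shows the light blue carton at (332,249), with a red carton at (299,240) and a brown one at (372,258) as look-alikes. The stapler is at (279,211). The marker is at (235,188), and other red/white items lie at (445,219). The tray is at (320,187), the holder at (370,215), the radio at (378,310), the vial at (405,268) and the scale at (187,182).

```bash
cat > h.py <<'E'
import numpy as np,cv2
from station import *
from scipy.spatial.transform import Rotation as Ro
def cam(n,s=None):
    c=get_calibration(n);f=200/np.tan(np.radians(c['vfov'])/2)
    if n=='wrist':
        T=np.eye(4);T[:3,:3]=Ro.from_rotvec(s['ee_rot']).as_matrix();T[:3,3]=s['position']
        M=T@c['T_tool_cam'];A,o=M[:3,:3],M[:3,3]
    else: A=c['R'].T;o=-A@c['t']
    return f,c['cx'],c['cy'],A,o
def plane(C,uv,z):
    f,cx,cy,A,o=C;uv=np.atleast_2d(uv).astype(float)
    r=np.c_[(uv[:,0]-cx)/f,(uv[:,1]-cy)/f,np.ones(len(uv))]@A.T
    return o+r*((z-o[2])/r[:,2])[:,None]
def cloud(C,d):
    f,cx,cy,A,o=C;v,u=np.mgrid[:400,:640]
    return np.stack([(u-cx)/f*d,(v-cy)/f*d,d],-1)@A.T+o
def rect(P):
    (c,wh,a)=cv2.minAreaRect((np.asarray(P)[:,:2]*1000).astype(np.float32));return np.round(c,1),np.round(wh,1),round(a,1)
E
python3 - <<'E'
from h import *
z=np.load('pics/scene0.npz');p,d=z['p'],z['d']
cv2.imwrite('pics/crop.png',cv2.resize(p[140:335,150:490],None,fx=2.3,fy=2.3,interpolation=cv2.INTER_CUBIC)[:,:,::-1])
for n in('scene','side'):
    z=np.load(f'pics/{n}0.npz');p,d=z['p'],z['d'];P=cloud(cam(n),d)
    hsv=cv2.cvtColor(p,cv2.COLOR_RGB2HSV);H,S,V=cv2.split(hsv)
    on=(d>0)&(P[...,2]>-.02)&(P[...,2]<.12)&(P[...,0]>.2)&(P[...,0]<1.2)&(abs(P[...,1])<.8)
    for nm,m in dict(yellow=(abs(H.astype(int)-29)<6)&(S>150),blue=(abs(H.astype(int)-110)<9)&(S>120),orange=(abs(H.astype(int)-14)<6)&(S>150),red=((H<6)|(H>174))&(S>150),bright=(V>150)&(S<60)).items():
        k,l,st,c=cv2.connectedComponentsWithStats((m&on).astype(np.uint8))
        for i in range(1,k):
            if st[i,4]>15:
                q=P[l==i];print(n,nm,np.round(c[i]),st[i,4],np.round(np.median(q,0),3),'z',np.round(np.percentile(q[:,2],[2,98]),3),*rect(q))
E
```

```text
scene yellow [311. 192.] 478 [0.602 0.018 0.004] z [0.001 0.008] [602.8  23. ] [162.2  64.8] 88.9
scene blue [418. 149.] 60 [ 1.124 -0.086  0.003] z [-0.     0.007] [1126.5  -85.2] [ 18.7 117. ] 89.2
scene blue [333. 185.] 232 [ 0.686 -0.009  0.004] z [0.001 0.008] [685.3  -7.4] [108.5  49.4] 88.7
scene blue [523. 193.] 93 [ 1.13  -0.507  0.003] z [0.    0.007] [1134.3 -506.7] [115.1  16.8] 2.4
scene orange [292. 164.] 186 [0.634 0.14  0.037] z [-0.003  0.075] [675.5 190.1] [170.  39.] 45.3
scene orange [372. 252.] 191 [ 0.459 -0.337  0.07 ] z [0.067 0.072] [ 459.9 -336.7] [57.3 33.4] 32.4
scene red [230. 181.] 32 [0.435 0.257 0.013] z [-0.002  0.018] [443. 265.] [62.1 20. ] 71.5
scene red [448. 220.] 80 [ 0.797 -0.394  0.012] z [-0.003  0.016] [ 803.9 -390. ] [78.7 41.8] 69.1
scene red [299. 242.] 572 [ 0.366 -0.163  0.049] z [-0.001  0.072] [ 401.2 -122.8] [144.3  66.4] 43.7
scene bright [250. 118.] 98 [0.672 0.425 0.111] z [0.108 0.115] [672.8 422.2] [112.   39.9] 84.5
scene bright [303. 133.] 42 [0.805 0.26  0.061] z [-0.016  0.065] [859.7 311.1] [190.1  31.9] 43.4
scene bright [
[... 8478 characters left out ...]
side bright [325. 243.] 28 [ 0.52  -0.18   0.002] z [-0.001  0.017] [ 518.3 -181.9] [18.8 38.7] 0.7
side bright [297. 249.] 88 [ 0.426 -0.26   0.04 ] z [0.023 0.064] [ 411.3 -255.7] [ 8.6 50.6] 73.5
side bright [330. 258.] 32 [ 0.519 -0.27   0.003] z [-0.002  0.013] [ 515.6 -269.2] [43.  18.4] 87.8
side bright [425. 262.] 18 [ 0.788 -0.358  0.012] z [0.008 0.017] [ 788.4 -358.4] [18.  14.3] 65.6
side bright [427. 268.] 19 [ 0.781 -0.385  0.011] z [0.005 0.015] [ 783.8 -381.1] [22.8 15.3] 57.9
side bright [335. 274.] 104 [ 0.502 -0.424  0.055] z [-0.001  0.057] [ 512.5 -381.1] [114.4  32.4] 77.7
side bright [333. 288.] 25 [ 0.495 -0.432  0.016] z [0.008 0.021] [ 494.9 -433.5] [ 8.7 19. ] 58.3
```

View pics/crop.png

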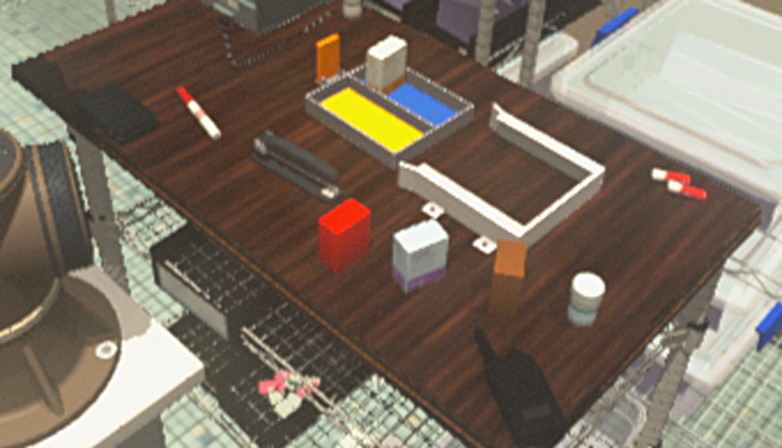

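Only the marker at (235,188) is long, about 134 mm. The pair at (445,219) are short and not meant. The carton at (332,249) is light blue over purple, so it is the right one. Next I measure precise poses from both depth views.

```bash
python3 - <<'E'
from h import *
for n in('scene','side'):
    z=np.load(f'pics/{n}0.npz');p,d=z['p'],z['d'];P=cloud(cam(n),d).reshape(-1,3);C=p.reshape(-1,3);P=np.where(d.reshape(-1,1)>0,P,9)
    S=cv2.cvtColor(p,cv2.COLOR_RGB2HSV).reshape(-1,3)
    def sel(nm,x,y,zz,m=True):
        k=(P[:,0]>x[0])&(P[:,0]<x[1])&(P[:,1]>y[0])&(P[:,1]<y[1])&(P[:,2]>zz[0])&(P[:,2]<zz[1])&m
        q=P[k]
        if len(q)>4: print(n,nm,len(q),'z',np.round(np.median(q[:,2]),4),*rect(q),'x',np.round([q[:,0].min(),q[:,0].max()],3),'y',np.round([q[:,1].min(),q[:,1].max()],3))
    sel('cblue top',(.37,.47),(-.30,-.19),(.064,.08),S[:,1]<90)
    sel('red top',(.3,.43),(-.22,-.1),(.064,.08))
    sel('stapler arm',(.38,.55),(-.09,.13),(.03,.06))
    sel('stapler all',(.38,.55),(-.09,.13),(.004,.06))
    sel('marker',(.35,.5),(.1,.34),(.006,.025))
    sel('white top',(.58,.78),(0,.12),(.072,.09))
    sel('tab top',(.58,.7),(.1,.18),(.06,.09))
    sel('tray rim',(.5,.8),(-.12,.12),(.026,.034))
    sel('holder top',(.45,.85),(-.4,-.05),(.034,.045))
    for y in(-.12,-.15,-.18,-.22,-.26): sel(f'hold y{y}',(.45,.85),(y-.01,y+.01),(.034,.045))
    sel('sm marker',(.7,.87),(-.45,-.32),(.006,.025))
    sel('shiny',(.3,.4),(0,.3),(.006,.1))
E
```

```text
scene cblue top 214 z 0.0695 [ 414.1 -239.4] [36.7 57.1] 73.8 x [0.382 0.444] y [-0.264 -0.217]
scene red top 204 z 0.0696 [ 374.8 -177.3] [58.8 92.8] 6.9 x [0.344 0.41 ] y [-0.22  -0.133]
scene stapler arm 294 z 0.0415 [482.4  -1.8] [157.4 130.4] 90.0 x [0.417 0.548] y [-0.081  0.077]
scene stapler all 853 z 0.0218 [485.6   4.6] [137.  186.7] 3.4 x [0.414 0.55 ] y [-0.089  0.102]
scene marker 210 z 0.0158 [397.2 241.3] [196.5  93.4] 89.6 x [0.351 0.444] y [0.143 0.34 ]
scene white top 118 z 0.0815 [672.4  56.4] [61.1 33.9] 5.4 x [0.641 0.704] y [0.038 0.072]
scene tab top 48 z 0.0701 [631.  141.7] [12.  45.5] 87.6 x [0.608 0.654] y [0.136 0.148]
scene tray rim 294 z 0.0286 [619.   -5.5] [224.2 198.5] 89.6 x [0.519 0.717] y [-0.118  0.107]
scene holder top 656 z 0.0393 [ 590.8 -210.3] [241.7 258.4] 85.7 x [0.453 0.728] y [-0.321 -0.086]
scene hold y-0.12 25 z 0.0384 [ 625.  -121.6] [ 18.3 204.9] 89.1 x [0.523 0.728] y [-0.129 -0.111]
scene hold y-0.15 50 z 0.0394 [ 622.  -150.3] [ 19.6 193.1] 89.7 x [0.525 0.719] y [-0.16 -0.14]
scene hold y-0.18 54 z 0.0396 [ 620.1 -180.4] [191.2  1
[... 1222 characters left out ...]
0.4 x [0.45  0.723] y [-0.364 -0.064]
side hold y-0.12 12 z 0.039 [ 622.3 -123.6] [ 12.6 202.1] 88.7 x [0.521 0.723] y [-0.13  -0.115]
side hold y-0.15 35 z 0.039 [ 621.9 -149.4] [189.1  19.5] 0.3 x [0.527 0.716] y [-0.16 -0.14]
side hold y-0.18 35 z 0.0395 [ 621.6 -179.8] [ 19.6 188.4] 89.9 x [0.527 0.716] y [-0.19 -0.17]
side hold y-0.22 38 z 0.0394 [ 619.9 -219.7] [188.4  18.7] 0.0 x [0.526 0.714] y [-0.229 -0.21 ]
side hold y-0.26 43 z 0.0392 [ 619.6 -260.5] [ 18.3 188.1] 89.9 x [0.525 0.714] y [-0.27  -0.252]
side sm marker 139 z 0.0115 [ 795.4 -386.9] [37.1 77.1] 16.0 x [0.775 0.815] y [-0.427 -0.349]
side shiny 183 z 0.0219 [334.2 255.6] [66.5 87.4] 0.6 x [0.3   0.367] y [0.212 0.299]
```

```bash
cat >> h.py <<'E'
def plan(x,y,z,psi=None,calls=1,rows=10,s=None):
    """rows for a straight shift+yaw (deg, angle of tool y in world) from the measured pose"""
    s=s or sense();R=Ro.from_rotvec(s['ee_rot']);p=np.array(s['position'])
    yv=R.as_matrix()[:,1];p0=np.degrees(np.arctan2(yv[1],yv[0]))
    psi=p0 if psi is None else psi
    # level tool at the end, straight down
    Y=np.array([np.cos(np.radians(psi)),np.sin(np.radians(psi)),0]);Z=np.array([0,0,-1.]);E=Ro.from_matrix(np.c_[np.cross(Y,Z),Y,Z])
    N=calls*rows;w=(R.inv()*E).as_rotvec()/N;dp=(np.array([x,y,z])-p)/N
    print('at',np.round(p,4),'psi',round(p0,2),'per-row rot',np.round(w/.1,3),'max dp',round(np.abs(dp).max()/.04,2))
    for i in range(N):
        print(i,np.round(R.inv().apply(dp)/.04,2).tolist());R=R*Ro.from_rotvec(w)
        if np.abs(w).max()<3e-3: break
E
python3 -c "
from h import *
plan(.55,.15,.42,0,2)"
```

```text
at [0.1887 0.5958 0.4042] psi 72.42 per-row rot [-0.     0.     0.632] max dp 0.56
0 [-0.6, -0.39, -0.02]
1 [-0.62, -0.36, -0.02]
2 [-0.64, -0.32, -0.02]
3 [-0.66, -0.27, -0.02]
4 [-0.68, -0.23, -0.02]
5 [-0.69, -0.19, -0.02]
6 [-0.7, -0.15, -0.02]
7 [-0.71, -0.1, -0.02]
8 [-0.72, -0.06, -0.02]
9 [-0.72, -0.01, -0.02]
10 [-0.72, 0.04, -0.02]
11 [-0.71, 0.08, -0.02]
12 [-0.71, 0.13, -0.02]
13 [-0.7, 0.17, -0.02]
14 [-0.68, 0.21, -0.02]
15 [-0.67, 0.26, -0.02]
16 [-0.65, 0.3, -0.02]
17 [-0.63, 0.34, -0.02]
18 [-0.61, 0.38, -0.02]
19 [-0.58, 0.42, -0.02]
```

Request:
apply_moves(moves=[{"dp": [-0.6, -0.39, -0.02], "rot": [0, 0, 0.63]}, {"dp": [-0.62, -0.36, -0.02], "rot": [0, 0, 0.63]}, {"dp": [-0.64, -0.32, -0.02], "rot": [0, 0, 0.63]}, {"dp": [-0.66, -0.27, -0.02], "rot": [0, 0, 0.63]}, {"dp": [-0.68, -0.23, -0.02], "rot": [0, 0, 0.63]}, {"dp": [-0.69, -0.19, -0.02], "rot": [0, 0, 0.63]}, {"dp": [-0.7, -0.15, -0.02], "rot": [0, 0, 0.63]}, {"dp": [-0.71, -0.1, -0.02], "rot": [0, 0, 0.63]}, {"dp": [-0.72, -0.06, -0.02], "rot": [0, 0, 0.63]}, {"dp": [-0.72, -0.01, -0.02], "rot": [0, 0, 0.63]}], fingers=0.3)

```text
t: 0.93
position: [0.3699, 0.3717, 0.4126]
ee_rot: [-1.422, -2.801, 0.0]
ft_force: [0.5, 0.9, -0.3]
opening: 0.0663
finger_force: 0.0
```

Request:
apply_moves(moves=[{"dp": [-0.72, 0.04, -0.02], "rot": [0, 0, 0.63]}, {"dp": [-0.71, 0.08, -0.02], "rot": [0, 0, 0.63]}, {"dp": [-0.71, 0.13, -0.02], "rot": [0, 0, 0.63]}, {"dp": [-0.7, 0.17, -0.02], "rot": [0, 0, 0.63]}, {"dp": [-0.68, 0.21, -0.02], "rot": [0, 0, 0.63]}, {"dp": [-0.67, 0.26, -0.02], "rot": [0, 0, 0.63]}, {"dp": [-0.65, 0.3, -0.02], "rot": [0, 0, 0.63]}, {"dp": [-0.63, 0.34, -0.02], "rot": [0, 0, 0.63]}, {"dp": [-0.61, 0.38, -0.02], "rot": [0, 0, 0.63]}, {"dp": [-0.58, 0.42, -0.02], "rot": [0, 0, 0.63]}])

```text
t: 1.77
position: [0.552, 0.1498, 0.4205]
ee_rot: [-2.22, -2.222, 0.001]
ft_force: [-0.7, 0.2, 0.7]
opening: 0.0666
finger_force: 0.0
```

```bash
python3 - <<'E'
from h import *
s=sense();print(s['t'],s['position'],s['ee_rot'],s['opening'],np.abs(s['qd']).max())
p,d=get_image('wrist');np.savez('pics/w1.npz',p=p,d=d,pos=s['position'],rot=s['ee_rot']);cv2.imwrite('pics/w1.png',p[:,:,::-1])
E
```

```text
1.7667 [0.55203904 0.14982296 0.4205387 ] [-2.22032254e+00 -2.22200630e+00  5.79127094e-04] 0.06657525037644567 0.5267024931087733
```

View pics/w1.png

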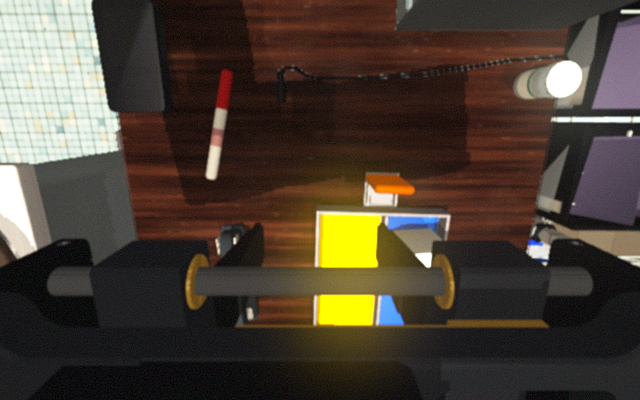

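The wrist view shows the marker from (226,72) to (211,178), the orange tab at (389,184), and the tray's tab-end wall at row 212 from column 317 to 450. The gripper hides the lower half of the image.

```bash
python3 - <<'E'
from h import *
z=np.load('pics/w1.npz');p,d=z['p'],z['d'];C=cam('wrist',dict(position=z['pos'],ee_rot=z['rot']));P=cloud(C,d);P[d<=0]=9
H,S,V=[a.astype(int) for a in cv2.split(cv2.cvtColor(p,cv2.COLOR_RGB2HSV))]
v,u=np.mgrid[:400,:640];B=(u>195)&(u<240)&(v>60)&(v<190)
m=B&(((V>140)&(S<110))|((S>190)&((H<4)|(H>175))&(V>110)))
uv=np.c_[u[m],v[m]];W=plane(C,uv,.012);r=rect(W);print('marker',r)
q=P[B&(P[...,2]>.007)&(P[...,2]<.03)];print('marker depth',len(q),rect(q))
c=W[:,:2].mean(0);_,_,vt=np.linalg.svd(W[:,:2]-c,full_matrices=False);print('axis deg',np.degrees(np.arctan2(vt[0,1],vt[0,0])))
m=(u>350)&(u<420)&(v>165)&(v<215)&(P[...,2]>.062)&(P[...,2]<.09);q=P[m];print('tab top',len(q),np.median(q[:,2]),rect(q))
m=(v<240)&(u>300)&(u<470)&(P[...,2]>.024)&(P[...,2]<.036);q=P[m];print('rim',len(q),rect(q))
for a,b in((322,345),(345,375),(415,435)):
    k=m&(u>=a)&(u<b)&(v<218);print(a,P[k].mean(0).round(4) if k.any() else 0)
k=m&(u<325)&(v>218);q=P[k]
if len(q)>9: print('left wall fit dx/dy',np.polyfit(q[:,1],q[:,0],1),q[:,1].min(),q[:,1].max())
# yellow edges
m=(abs(H-29)<6)&(S>150)&(v>216)&(v<236)&(u>300)&(u<400);q=plane(C,np.c_[u[m],v[m]],.004);print('yellow',q.min(0),q.max(0))
E
```

```text
marker (array([426.6, 209.2]), array([133.8,  13.5]), 76.4)
marker depth 1239 (array([425.7, 210.7]), array([134.1,  14.1]), 76.3)
axis deg -103.28410926164821
tab top 403 0.07348641318442906 (array([632.8, 145.7]), array([10.3, 42.5]), 88.1)
rim 1256 (array([626. , 205.9]), array([181.1, 276.8]), 0.2)
322 [0.5689 0.106  0.0286]
345 [0.6045 0.1117 0.0286]
415 [0.6762 0.2019 0.0294]
left wall fit dx/dy [1.70097599e-04 5.48740670e-01] 0.06859601560936696 0.09643761726255025
yellow [0.55261675 0.06448757 0.004     ] [0.65598653 0.09073806 0.004     ]
```

```bash
python3 -c "
from h import *
plan(.426,.210,.235,-13.5)"
```

```text
at [0.5547 0.1469 0.4205] psi -0.32 per-row rot [0.001 0.001 0.23 ] max dp 0.46
0 [0.16, -0.32, 0.46]
1 [0.15, -0.33, 0.46]
2 [0.14, -0.33, 0.46]
3 [0.13, -0.33, 0.46]
4 [0.13, -0.34, 0.46]
5 [0.12, -0.34, 0.46]
6 [0.11, -0.34, 0.46]
7 [0.1, -0.34, 0.46]
8 [0.09, -0.35, 0.46]
9 [0.09, -0.35, 0.46]
```

Request:
apply_moves(moves=[{"dp": [0.16, -0.32, 0.46], "rot": [0, 0, 0.23]}, {"dp": [0.15, -0.33, 0.46], "rot": [0, 0, 0.23]}, {"dp": [0.14, -0.33, 0.46], "rot": [0, 0, 0.23]}, {"dp": [0.13, -0.33, 0.46], "rot": [0, 0, 0.23]}, {"dp": [0.13, -0.34, 0.46], "rot": [0, 0, 0.23]}, {"dp": [0.12, -0.34, 0.46], "rot": [0, 0, 0.23]}, {"dp": [0.11, -0.34, 0.46], "rot": [0, 0, 0.23]}, {"dp": [0.1, -0.34, 0.46], "rot": [0, 0, 0.23]}, {"dp": [0.09, -0.35, 0.46], "rot": [0, 0, 0.23]}, {"dp": [0.09, -0.35, 0.46], "rot": [0, 0, 0.23]}], fingers=0.5)

```text
t: 2.65
position: [0.4209, 0.2135, 0.2359]
ee_rot: [-2.459, -1.956, -0.0]
ft_force: [2.0, -0.1, -0.3]
opening: 0.0472
finger_force: 0.0
```

Request:
apply_moves(moves=[{"dp": [0, 0, 0.13], "rot": [0, 0, 0]}, {"dp": [0, 0, 0.13], "rot": [0, 0, 0]}, {"dp": [0, 0, 0.13], "rot": [0, 0, 0]}, {"dp": [0, 0, 0.13], "rot": [0, 0, 0]}, {"dp": [0, 0, 0.13], "rot": [0, 0, 0]}, {"dp": [0, 0, 0.13], "rot": [0, 0, 0]}, {"dp": [0, 0, 0.13], "rot": [0, 0, 0]}, {"dp": [0, 0, 0.1], "rot": [0, 0, 0]}, {"dp": [0, 0, 0], "rot": [0, 0, 0]}, {"dp": [0, 0, 0], "rot": [0, 0, 0]}])

```text
t: 3.48
position: [0.4218, 0.2132, 0.1962]
ee_rot: [-2.458, -1.957, 0.001]
ft_force: [0.6, -0.3, 0.4]
opening: 0.0474
finger_force: 0.0
```

```bash
python3 -c "
from h import *
plan(.426,.210,.193,-13.5)"
```

```text
at [0.4218 0.2132 0.1962] psi -12.95 per-row rot [-0.    0.    0.01] max dp 0.01
0 [-0.01, 0.01, 0.01]
```

Request:
apply_moves(moves=[{"dp": [-0.04, 0.06, 0.04], "rot": [0, 0, 0.1]}, {"dp": [-0.03, 0.06, 0.04], "rot": [0, 0, 0]}, {"dp": [0, 0, 0], "rot": [0, 0, 0]}, {"dp": [0, 0, 0], "rot": [0, 0, 0]}, {"dp": [0, 0, 0], "rot": [0, 0, 0]}, {"dp": [0, 0, 0], "rot": [0, 0, 0]}, {"dp": [0, 0, 0], "rot": [0, 0, 0]}, {"dp": [0, 0, 0], "rot": [0, 0, 0]}, {"dp": [0, 0, 0], "rot": [0, 0, 0]}, {"dp": [0, 0, 0], "rot": [0, 0, 0]}], fingers=1, force=20)

```text
t: 4.32
position: [0.4258, 0.2094, 0.1932]
ee_rot: [-2.467, -1.945, -0.0]
ft_force: [-0.5, -0.8, 1.9]
opening: 0.0146
finger_force: 20.0
```

Request:
apply_moves(moves=[{"dp": [0, 0, -0.1], "rot": [0, 0, 0]}, {"dp": [0, 0, -0.2], "rot": [0, 0, 0]}, {"dp": [0, 0, -0.3], "rot": [0, 0, 0]}, {"dp": [0, 0, -0.3], "rot": [0, 0, 0]}, {"dp": [0, 0, -0.3], "rot": [0, 0, 0]}, {"dp": [0, 0, -0.3], "rot": [0, 0, 0]}, {"dp": [0, 0, -0.2], "rot": [0, 0, 0]}, {"dp": [0, 0, 0], "rot": [0, 0, 0]}, {"dp": [0, 0, 0], "rot": [0, 0, 0]}, {"dp": [0, 0, 0], "rot": [0, 0, 0]}])

```text
t: 5.15
position: [0.4257, 0.2094, 0.2609]
ee_rot: [-2.467, -1.944, 0.0]
ft_force: [-0.2, 0.4, 0.1]
opening: 0.0146
finger_force: 20.0
```

```bash
python3 -c "
from h import *
plan(.603,-.003,.25,-1.9)"
```

```text
at [0.4257 0.2094 0.2609] psi -13.52 per-row rot [-0.     0.    -0.203] max dp 0.53
0 [-0.41, 0.56, 0.03]
1 [-0.42, 0.55, 0.03]
2 [-0.43, 0.54, 0.03]
3 [-0.45, 0.53, 0.03]
4 [-0.46, 0.52, 0.03]
5 [-0.47, 0.51, 0.03]
6 [-0.48, 0.5, 0.03]
7 [-0.49, 0.49, 0.03]
8 [-0.5, 0.48, 0.03]
9 [-0.51, 0.47, 0.03]
```

Request:
apply_moves(moves=[{"dp": [-0.41, 0.56, 0.03], "rot": [0, 0, -0.2]}, {"dp": [-0.42, 0.55, 0.03], "rot": [0, 0, -0.2]}, {"dp": [-0.43, 0.54, 0.03], "rot": [0, 0, -0.2]}, {"dp": [-0.45, 0.53, 0.03], "rot": [0, 0, -0.2]}, {"dp": [-0.46, 0.52, 0.03], "rot": [0, 0, -0.2]}, {"dp": [-0.47, 0.51, 0.03], "rot": [0, 0, -0.2]}, {"dp": [-0.48, 0.5, 0.03], "rot": [0, 0, -0.2]}, {"dp": [-0.49, 0.49, 0.03], "rot": [0, 0, -0.2]}, {"dp": [-0.5, 0.48, 0.03], "rot": [0, 0, -0.2]}, {"dp": [-0.51, 0.47, 0.03], "rot": [0, 0, -0.2]}])

```text
t: 5.98
position: [0.6037, -0.0051, 0.248]
ee_rot: [-2.259, -2.181, 0.002]
ft_force: [1.2, 0.2, 0.6]
opening: 0.0146
finger_force: 20.0
```

```bash
python3 - <<'E'
from h import *
s=sense();p,d=get_image('scene');p2,d2=get_image('side')
plan(.603,-.003,.215,-1.9)
a=cv2.resize(p[145:265,230:420],None,fx=3,fy=3);b=cv2.resize(p2[150:250,250:400],None,fx=3,fy=3)
c=np.zeros((360,570+230,3),np.uint8);c[:,:570]=a;c[:300,570:]=b[:,100:330];cv2.imwrite('pics/c2.png',c[:,:,::-1])
for n,P,p_,d_ in(('scene',cloud(cam('scene'),d),p,d),('side',cloud(cam('side'),d2),p2,d2)):
    P[d_<=0]=9
    V=p_.max(-1)
    def f(nm,x,y,z,m=True):
        k=(P[...,0]>x[0])&(P[...,0]<x[1])&(P[...,1]>y[0])&(P[...,1]<y[1])&(P[...,2]>z[0])&(P[...,2]<z[1])&m;q=P[k]
        if len(q)>5: print(n,nm,len(q),np.round(np.median(q,0),3),*rect(q))
    f('stapler',(.40,.52),(-.09,.13),(.036,.06))
    f('staplerlow',(.40,.52),(-.09,.13),(.012,.06))
    f('white',(.6,.75),(.02,.1),(.072,.09),V>120)
    f('cblue',(.37,.47),(-.30,-.2),(.06,.08))
E
```

```text
at [ 0.6048 -0.0066  0.2479] psi -2.18 per-row rot [ 0.     0.    -0.005] max dp 0.08
0 [0.01, -0.0, 0.08]
scene stapler 217 [ 0.434 -0.006  0.044] [435.9   1.6] [ 22.6 139.5] 5.2
scene staplerlow 345 [0.432 0.    0.039] [436.    2.4] [ 24.5 146.5] 6.3
scene cblue 240 [ 0.411 -0.243  0.069] [ 414.2 -240.7] [38.6 57.2] 73.4
side stapler 98 [ 0.436 -0.011  0.044] [435.9  -1.5] [ 17.7 141.4] 5.5
side staplerlow 141 [ 0.435 -0.012  0.042] [434.9   1.7] [ 24.8 151.9] 3.1
side white 84 [0.677 0.049 0.08 ] [673.5  52. ] [59.6 38.8] 2.6
side cblue 159 [ 0.416 -0.248  0.069] [ 415.4 -240.6] [40.6 56.3] 72.7
```

View pics/c2.png

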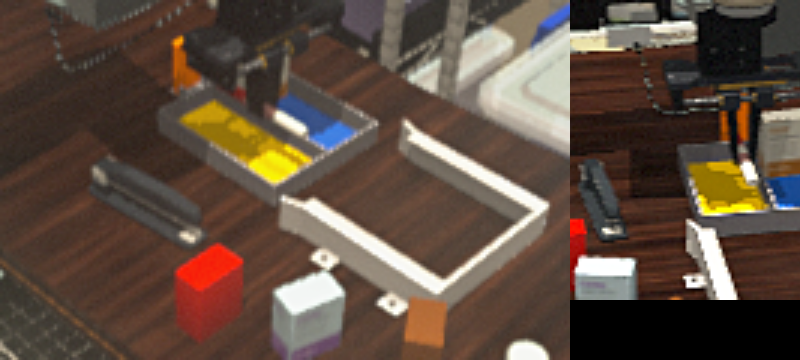

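The picture shows the marker held over the yellow compartment near the divider, with the stapler at (148,203) in the crop. I now lower the marker, moving 5 mm away from the divider.

Request:
apply_moves(moves=[{"dp": [0.04, -0.06, 0.1], "rot": [0, 0, 0]}, {"dp": [0.05, -0.06, 0.15], "rot": [0, 0, 0]}, {"dp": [0, 0, 0.2], "rot": [0, 0, 0]}, {"dp": [0, 0, 0.2], "rot": [0, 0, 0]}, {"dp": [0, 0, 0.2], "rot": [0, 0, 0]}, {"dp": [0, 0, 0.2], "rot": [0, 0, 0]}, {"dp": [0, 0, 0.15], "rot": [0, 0, 0]}, {"dp": [0, 0, 0], "rot": [0, 0, 0]}, {"dp": [0, 0, 0], "rot": [0, 0, 0]}, {"dp": [0, 0, 0], "rot": [0, 0, 0]}])

```text
t: 6.92
position: [0.5985, -0.0, 0.2013]
ee_rot: [2.261, 2.181, 0.0]
ft_force: [0.3, 0.0, -0.0]
opening: 0.0143
finger_force: 20.0
```

Request:
apply_moves(moves=[{"dp": [0, 0, 0.03], "rot": [0, 0, 0]}, {"dp": [0, 0, 0], "rot": [0, 0, 0]}, {"dp": [0, 0, 0], "rot": [0, 0, 0]}, {"dp": [0, 0, 0], "rot": [0, 0, 0]}, {"dp": [0, 0, -0.1], "rot": [0, 0, 0]}, {"dp": [0, 0, -0.3], "rot": [0, 0, 0]}, {"dp": [0, 0, -0.4], "rot": [0, 0, 0]}, {"dp": [0, 0, -0.5], "rot": [0, 0, 0]}, {"dp": [0, 0, -0.5], "rot": [0, 0, 0]}, {"dp": [0, 0, -0.5], "rot": [0, 0, 0]}], fingers=0.73)

```text
t: 7.75
position: [0.5982, -0.0001, 0.294]
ee_rot: [2.261, 2.181, 0.001]
ft_force: [-0.7, 0.4, 1.1]
opening: 0.0258
finger_force: 0.0
```

```bash
python3 -c "
from h import *
plan(.436,.001,.26,4.8)"
```

```text
at [ 5.982e-01 -1.000e-04  2.940e-01] psi -2.06 per-row rot [ 0.001  0.    -0.12 ] max dp 0.41
0 [-0.01, -0.41, 0.08]
1 [-0.01, -0.41, 0.08]
2 [-0.0, -0.41, 0.08]
3 [0.0, -0.41, 0.08]
4 [0.01, -0.41, 0.08]
5 [0.01, -0.41, 0.08]
6 [0.02, -0.41, 0.08]
7 [0.02, -0.41, 0.08]
8 [0.03, -0.4, 0.08]
9 [0.03, -0.4, 0.08]
```

Request:
apply_moves(moves=[{"dp": [-0.01, -0.41, 0.08], "rot": [0, 0, -0.12]}, {"dp": [-0.01, -0.41, 0.08], "rot": [0, 0, -0.12]}, {"dp": [0, -0.41, 0.08], "rot": [0, 0, -0.12]}, {"dp": [0, -0.41, 0.08], "rot": [0, 0, -0.12]}, {"dp": [0.01, -0.41, 0.08], "rot": [0, 0, -0.12]}, {"dp": [0.01, -0.41, 0.08], "rot": [0, 0, -0.12]}, {"dp": [0.02, -0.41, 0.08], "rot": [0, 0, -0.12]}, {"dp": [0.02, -0.41, 0.08], "rot": [0, 0, -0.12]}, {"dp": [0.03, -0.4, 0.08], "rot": [0, 0, -0.12]}, {"dp": [0.03, -0.4, 0.08], "rot": [0, 0, -0.12]}], fingers=0.5)

```text
t: 8.58
position: [0.4343, 0.0011, 0.2608]
ee_rot: [2.125, 2.313, 0.001]
ft_force: [1.3, 0.1, -0.8]
opening: 0.0473
finger_force: 0.0
```

```bash
python3 - <<'E'
from h import *
plan(.436,.001,.221,4.8)
z={}
for n in('scene','side'):
    p,d=get_image(n);P=cloud(cam(n),d);P[d<=0]=9;H,S,V=[a.astype(int) for a in cv2.split(cv2.cvtColor(p,cv2.COLOR_RGB2HSV))]
    k=(P[...,0]>.552)&(P[...,0]<.627)&(abs(P[...,1]-.01)<.085)&(P[...,2]>.006)&(P[...,2]<.027)&(((V>140)&(S<90))|((S>170)&((H<4)|(H>175))))
    q=P[k];print(n,'marker',len(q),np.round(np.median(q,0),3),*rect(q))
E
```

```text
at [0.4343 0.0011 0.2608] psi 4.85 per-row rot [0.001 0.    0.001] max dp 0.1
0 [-0.0, 0.0, 0.1]
scene marker 91 [ 0.595 -0.016  0.016] [600.5  -4.1] [130.3  23.2] 85.8
side marker 44 [ 0.597 -0.008  0.016] [596.3  -8.1] [60.5 77.6] 32.5
```

Request:
apply_moves(moves=[{"dp": [0, 0.02, 0.15], "rot": [0, 0, 0]}, {"dp": [0, 0.02, 0.15], "rot": [0, 0, 0]}, {"dp": [0, 0, 0.15], "rot": [0, 0, 0]}, {"dp": [0, 0, 0.15], "rot": [0, 0, 0]}, {"dp": [0, 0, 0.15], "rot": [0, 0, 0]}, {"dp": [0, 0, 0.15], "rot": [0, 0, 0]}, {"dp": [0, 0, 0.1], "rot": [0, 0, 0]}, {"dp": [0, 0, 0], "rot": [0, 0, 0]}, {"dp": [0, 0, 0], "rot": [0, 0, 0]}, {"dp": [0, 0, 0], "rot": [0, 0, 0]}])

```text
t: 9.52
position: [0.4367, 0.0012, 0.22]
ee_rot: [2.126, 2.313, 0.0]
ft_force: [0.4, 0.5, 1.1]
opening: 0.0475
finger_force: 0.0
```

Request:
apply_moves(moves=[{"dp": [0, 0, 0], "rot": [0, 0, 0]}, {"dp": [0, 0, 0], "rot": [0, 0, 0]}, {"dp": [0, 0, 0], "rot": [0, 0, 0]}, {"dp": [0, 0, 0], "rot": [0, 0, 0]}, {"dp": [0, 0, 0], "rot": [0, 0, 0]}, {"dp": [0, 0, -0.1], "rot": [0, 0, 0]}, {"dp": [0, 0, -0.2], "rot": [0, 0, 0]}, {"dp": [0, 0, -0.3], "rot": [0, 0, 0]}, {"dp": [0, 0, -0.4], "rot": [0, 0, 0]}, {"dp": [0, 0, -0.5], "rot": [0, 0, 0]}], fingers=1, force=45)

```text
t: 10.35
position: [0.4364, 0.0012, 0.2806]
ee_rot: [-2.125, -2.312, 0.001]
ft_force: [-0.2, -0.2, -0.9]
opening: 0.0185
finger_force: 45.0
```

```bash
python3 -c "
from h import *
plan(.5695,.008,.285,-1.9)
for n in('scene','side'):
    p,d=get_image(n);P=cloud(cam(n),d);P[d<=0]=9
    k=(P[...,0]>.40)&(P[...,0]<.48)&(abs(P[...,1])<.1)&(P[...,2]>.015)&(P[...,2]<.085);q=P[k];print(n,len(q),np.percentile(q[:,2],[3,50,97]).round(3),np.percentile(q[:,1],[1,99]).round(3));
    lo=q[q[:,1]<-.04];hi=q[q[:,1]>.04];print([np.percentile(a[:,2],[3,97]).round(3) for a in(lo,hi) if len(a)])
"
```

```text
at [0.4364 0.0012 0.2806] psi 4.81 per-row rot [-0.002 -0.     0.117] max dp 0.33
0 [-0.01, 0.33, -0.01]
1 [-0.01, 0.33, -0.01]
2 [-0.0, 0.33, -0.01]
3 [0.0, 0.33, -0.01]
4 [0.0, 0.33, -0.01]
5 [0.01, 0.33, -0.01]
6 [0.01, 0.33, -0.01]
7 [0.02, 0.33, -0.01]
8 [0.02, 0.33, -0.01]
9 [0.02, 0.33, -0.01]
scene 320 [0.062 0.068 0.083] [-0.071  0.072]
[array([0.063, 0.082]), array([0.064, 0.083])]
side 125 [0.065 0.07  0.079] [-0.075  0.061]
[array([0.064, 0.076]), array([0.067, 0.083])]
```

Request:
apply_moves(moves=[{"dp": [0, 0.33, 0], "rot": [0, 0, 0.12]}, {"dp": [0, 0.33, 0], "rot": [0, 0, 0.12]}, {"dp": [0, 0.33, 0], "rot": [0, 0, 0.12]}, {"dp": [0, 0.33, 0], "rot": [0, 0, 0.12]}, {"dp": [0.01, 0.33, 0], "rot": [0, 0, 0.12]}, {"dp": [0.01, 0.33, 0], "rot": [0, 0, 0.12]}, {"dp": [0.01, 0.33, 0], "rot": [0, 0, 0.12]}, {"dp": [0.02, 0.33, 0], "rot": [0, 0, 0.12]}, {"dp": [0.02, 0.33, 0], "rot": [0, 0, 0.12]}, {"dp": [0.02, 0.33, 0], "rot": [0, 0, 0.12]}])

```text
t: 11.28
position: [0.5689, 0.0088, 0.2792]
ee_rot: [-2.261, -2.18, 0.001]
ft_force: [-0.3, 0.1, -2.0]
opening: 0.0184
finger_force: 45.0
```

Request:
apply_moves(moves=[{"dp": [0, 0, 0], "rot": [0, 0, 0]}, {"dp": [0, 0, 0.1], "rot": [0, 0, 0]}, {"dp": [0, 0, 0.15], "rot": [0, 0, 0]}, {"dp": [0, 0, 0.15], "rot": [0, 0, 0]}, {"dp": [0, 0, 0.1], "rot": [0, 0, 0]}, {"dp": [0, 0, 0], "rot": [0, 0, 0]}, {"dp": [0, 0, 0], "rot": [0, 0, 0]}, {"dp": [0, 0, 0], "rot": [0, 0, 0]}, {"dp": [0, 0, 0], "rot": [0, 0, 0]}, {"dp": [0, 0, 0], "rot": [0, 0, 0]}])

```text
t: 12.12
position: [0.5685, 0.0087, 0.2602]
ee_rot: [2.261, 2.181, 0.001]
ft_force: [0.3, 0.2, -1.7]
opening: 0.0186
finger_force: 45.0
```

Request:
apply_moves(moves=[{"dp": [0, 0.03, 0.12], "rot": [0, 0, 0]}, {"dp": [0, 0, 0.12], "rot": [0, 0, 0]}, {"dp": [0, 0, 0.12], "rot": [0, 0, 0]}, {"dp": [0, 0, 0.12], "rot": [0, 0, 0]}, {"dp": [0, 0, 0.12], "rot": [0, 0, 0]}, {"dp": [0, 0, 0.12], "rot": [0, 0, 0]}, {"dp": [0, 0, 0.1], "rot": [0, 0, 0]}, {"dp": [0, 0, 0.05], "rot": [0, 0, 0]}, {"dp": [0, 0, 0], "rot": [0, 0, 0]}, {"dp": [0, 0, 0], "rot": [0, 0, 0]}])

```text
t: 12.95
position: [0.5697, 0.0087, 0.2251]
ee_rot: [-2.261, -2.181, -0.0]
ft_force: [0.6, 0.4, -2.4]
opening: 0.0187
finger_force: 45.0
```

Request:
apply_moves(moves=[{"dp": [0, 0, 0], "rot": [0, 0, 0]}, {"dp": [0, 0, 0], "rot": [0, 0, 0]}, {"dp": [0, 0, 0], "rot": [0, 0, 0]}, {"dp": [0, 0, 0], "rot": [0, 0, 0]}, {"dp": [0, 0, -0.1], "rot": [0, 0, 0]}, {"dp": [0, 0, -0.3], "rot": [0, 0, 0]}, {"dp": [0, 0, -0.4], "rot": [0, 0, 0]}, {"dp": [0, 0, -0.5], "rot": [0, 0, 0]}, {"dp": [0, 0, -0.5], "rot": [0, 0, 0]}, {"dp": [0, 0, -0.5], "rot": [0, 0, 0]}], fingers=0.6)

```text
t: 13.78
position: [0.5696, 0.0087, 0.3184]
ee_rot: [-2.261, -2.181, -0.0]
ft_force: [0.7, -0.7, 0.3]
opening: 0.0383
finger_force: 0.0
```

```bash
python3 -c "
from h import *
plan(.414,-.241,.30,73.5,2)"
```

```text
at [0.5696 0.0087 0.3184] psi -2.06 per-row rot [ 0.    -0.    -0.659] max dp 0.31
0 [-0.32, -0.18, 0.02]
1 [-0.31, -0.2, 0.02]
2 [-0.29, -0.22, 0.02]
3 [-0.28, -0.24, 0.02]
4 [-0.26, -0.26, 0.02]
5 [-0.24, -0.28, 0.02]
6 [-0.22, -0.29, 0.02]
7 [-0.2, -0.31, 0.02]
8 [-0.18, -0.32, 0.02]
9 [-0.16, -0.33, 0.02]
10 [-0.14, -0.34, 0.02]
11 [-0.12, -0.35, 0.02]
12 [-0.09, -0.36, 0.02]
13 [-0.07, -0.36, 0.02]
14 [-0.05, -0.36, 0.02]
15 [-0.02, -0.37, 0.02]
16 [0.0, -0.37, 0.02]
17 [0.03, -0.37, 0.02]
18 [0.05, -0.36, 0.02]
19 [0.07, -0.36, 0.02]
```

Request:
apply_moves(moves=[{"dp": [-0.32, -0.18, 0.02], "rot": [0, 0, -0.66]}, {"dp": [-0.31, -0.2, 0.02], "rot": [0, 0, -0.66]}, {"dp": [-0.29, -0.22, 0.02], "rot": [0, 0, -0.66]}, {"dp": [-0.28, -0.24, 0.02], "rot": [0, 0, -0.66]}, {"dp": [-0.26, -0.26, 0.02], "rot": [0, 0, -0.66]}, {"dp": [-0.24, -0.28, 0.02], "rot": [0, 0, -0.66]}, {"dp": [-0.22, -0.29, 0.02], "rot": [0, 0, -0.66]}, {"dp": [-0.2, -0.31, 0.02], "rot": [0, 0, -0.66]}, {"dp": [-0.18, -0.32, 0.02], "rot": [0, 0, -0.66]}, {"dp": [-0.16, -0.33, 0.02], "rot": [0, 0, -0.66]}], fingers=0.35)

```text
t: 14.62
position: [0.4915, -0.1164, 0.3095]
ee_rot: [1.427, 2.798, 0.0]
ft_force: [1.2, -0.1, -0.1]
opening: 0.0619
finger_force: 0.0
```

Request:
apply_moves(moves=[{"dp": [-0.14, -0.34, 0.02], "rot": [0, 0, -0.66]}, {"dp": [-0.12, -0.35, 0.02], "rot": [0, 0, -0.66]}, {"dp": [-0.09, -0.36, 0.02], "rot": [0, 0, -0.66]}, {"dp": [-0.07, -0.36, 0.02], "rot": [0, 0, -0.66]}, {"dp": [-0.05, -0.36, 0.02], "rot": [0, 0, -0.66]}, {"dp": [-0.02, -0.37, 0.02], "rot": [0, 0, -0.66]}, {"dp": [0, -0.37, 0.02], "rot": [0, 0, -0.66]}, {"dp": [0.03, -0.37, 0.02], "rot": [0, 0, -0.66]}, {"dp": [0.05, -0.36, 0.02], "rot": [0, 0, -0.66]}, {"dp": [0.07, -0.36, 0.02], "rot": [0, 0, -0.66]}])

```text
t: 15.45
position: [0.4138, -0.2415, 0.3015]
ee_rot: [0.444, 3.11, -0.0]
ft_force: [0.8, 0.9, 0.8]
opening: 0.0621
finger_force: 0.0
```

Request:
apply_moves(moves=[{"dp": [0, 0, 0], "rot": [0, 0, 0]}, {"dp": [0, 0, 0], "rot": [0, 0, 0]}, {"dp": [0, 0, 0], "rot": [0, 0, 0]}, {"dp": [0, 0, 0], "rot": [0, 0, 0]}, {"dp": [0, 0, 0], "rot": [0, 0, 0]}, {"dp": [0, 0, 0], "rot": [0, 0, 0]}, {"dp": [0, 0, 0], "rot": [0, 0, 0]}, {"dp": [0, 0, 0], "rot": [0, 0, 0]}, {"dp": [0, 0, 0], "rot": [0, 0, 0]}, {"dp": [0, 0, 0], "rot": [0, 0, 0]}])

```text
t: 16.28
position: [0.4143, -0.2409, 0.3011]
ee_rot: [-0.449, -3.109, -0.0]
ft_force: [-0.1, -0.3, -0.4]
opening: 0.0619
finger_force: 0.0
```

```bash
python3 - <<'E'
from h import *
plan(.414,-.241,.223,73.5)
ps=[]
for n in('scene','side'):
    p,d=get_image(n);P=cloud(cam(n),d);P[d<=0]=9;ps.append(p);np.savez(f'pics/{n}3.npz',p=p,d=d)
    def f(nm,x,y,z):
        q=P[(P[...,0]>x[0])&(P[...,0]<x[1])&(P[...,1]>y[0])&(P[...,1]<y[1])&(P[...,2]>z[0])&(P[...,2]<z[1])]
        if len(q)>5:print(n,nm,len(q),np.round(np.median(q,0),3),*rect(q))
    f('cblue',(.37,.47),(-.30,-.2),(.06,.08));f('stapler',(.54,.6),(-.1,.12),(.042,.06));f('white',(.62,.72),(.02,.09),(.072,.09));f('tab',(.6,.66),(.12,.17),(.06,.09))
c=np.hstack([cv2.resize(ps[0][140:270,250:410],(480,390)),cv2.resize(ps[1][165:295,270:376],(318,390))])
cv2.imwrite('pics/c3.png',c[:,:,::-1])
E
```

```text
at [ 0.4143 -0.2409  0.3011] psi 73.56 per-row rot [ 0.    -0.     0.001] max dp 0.2
0 [0.0, -0.0, 0.2]
scene cblue 224 [ 0.409 -0.243  0.069] [ 414.5 -240.3] [37.1 57.2] 72.8
scene stapler 80 [0.565 0.035 0.048] [567.6  34.9] [20.2 83.5] 0.2
scene white 83 [0.66  0.055 0.081] [666.2  55.6] [48.6 32. ] 1.7
scene tab 49 [0.629 0.14  0.07 ] [631.8 141.6] [ 9.8 45.4] 89.8
side cblue 161 [ 0.415 -0.247  0.069] [ 414.9 -242.6] [36.5 56.6] 75.0
side stapler 81 [ 0.567 -0.009  0.049] [567.9   6.8] [130.8  16.9] 87.9
side white 92 [0.672 0.048 0.08 ] [673.6  55.6] [62.8 36.9] 2.8
side tab 47 [0.634 0.139 0.068] [632.4 138.2] [14.9 38.6] 76.3
```

View pics/c3.png

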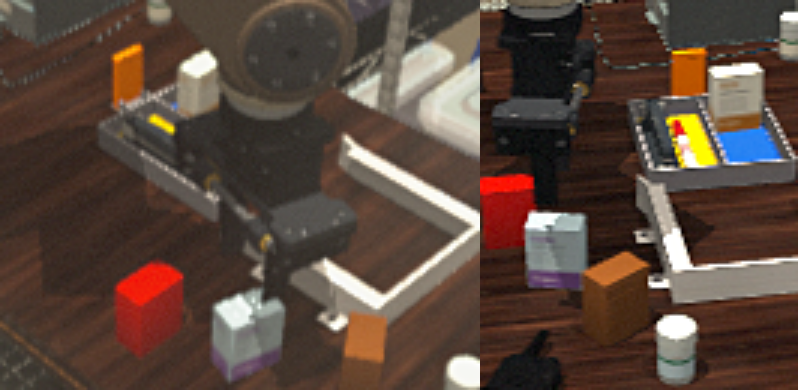

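The stapler and marker lie side by side on the yellow floor, at (655,140) and (685,150) in the crop. The gripper is above the light blue carton. I lower and grasp it.

Request:
apply_moves(moves=[{"dp": [0, 0, 0.2], "rot": [0, 0, 0]}, {"dp": [0, 0, 0.25], "rot": [0, 0, 0]}, {"dp": [0, 0, 0.25], "rot": [0, 0, 0]}, {"dp": [0, 0, 0.25], "rot": [0, 0, 0]}, {"dp": [0, 0, 0.25], "rot": [0, 0, 0]}, {"dp": [0, 0, 0.25], "rot": [0, 0, 0]}, {"dp": [0, 0, 0.25], "rot": [0, 0, 0]}, {"dp": [0, 0, 0.2], "rot": [0, 0, 0]}, {"dp": [0, 0, 0.05], "rot": [0, 0, 0]}, {"dp": [0, 0, 0], "rot": [0, 0, 0]}])

```text
t: 17.22
position: [0.4142, -0.2409, 0.2224]
ee_rot: [-0.449, -3.108, -0.001]
ft_force: [-0.7, 0.2, 0.5]
opening: 0.0616
finger_force: 0.0
```

Request:
apply_moves(moves=[{"dp": [0, 0, 0], "rot": [0, 0, 0]}, {"dp": [0, 0, 0], "rot": [0, 0, 0]}, {"dp": [0, 0, 0], "rot": [0, 0, 0]}, {"dp": [0, 0, 0], "rot": [0, 0, 0]}, {"dp": [0, 0, 0], "rot": [0, 0, 0]}, {"dp": [0, 0, -0.1], "rot": [0, 0, 0]}, {"dp": [0, 0, -0.3], "rot": [0, 0, 0]}, {"dp": [0, 0, -0.4], "rot": [0, 0, 0]}, {"dp": [0, 0, -0.6], "rot": [0, 0, 0]}, {"dp": [0, 0, -0.6], "rot": [0, 0, 0]}], fingers=1, force=25)

```text
t: 18.05
position: [0.4141, -0.2409, 0.304]
ee_rot: [-0.449, -3.108, -0.001]
ft_force: [0.3, -0.1, -1.1]
opening: 0.0342
finger_force: 25.0
```

```bash
python3 -c "
from h import *
plan(.668,-.025,.33,-1.9,2)"
```

```text
at [ 0.4141 -0.2409  0.304 ] psi 73.57 per-row rot [-0.    -0.001  0.659] max dp 0.32
0 [-0.23, 0.35, -0.03]
1 [-0.2, 0.36, -0.03]
2 [-0.18, 0.38, -0.03]
3 [-0.16, 0.39, -0.03]
4 [-0.13, 0.4, -0.03]
5 [-0.1, 0.4, -0.03]
6 [-0.08, 0.41, -0.03]
7 [-0.05, 0.41, -0.03]
8 [-0.02, 0.42, -0.03]
9 [0.01, 0.42, -0.03]
10 [0.03, 0.42, -0.03]
11 [0.06, 0.41, -0.03]
12 [0.09, 0.41, -0.03]
13 [0.11, 0.4, -0.03]
14 [0.14, 0.39, -0.03]
15 [0.17, 0.38, -0.03]
16 [0.19, 0.37, -0.03]
17 [0.21, 0.36, -0.03]
18 [0.24, 0.34, -0.03]
19 [0.26, 0.33, -0.03]
```

Request:
apply_moves(moves=[{"dp": [-0.23, 0.35, -0.03], "rot": [0, 0, 0.66]}, {"dp": [-0.2, 0.36, -0.03], "rot": [0, 0, 0.66]}, {"dp": [-0.18, 0.38, -0.03], "rot": [0, 0, 0.66]}, {"dp": [-0.16, 0.39, -0.03], "rot": [0, 0, 0.66]}, {"dp": [-0.13, 0.4, -0.03], "rot": [0, 0, 0.66]}, {"dp": [-0.1, 0.4, -0.03], "rot": [0, 0, 0.66]}, {"dp": [-0.08, 0.41, -0.03], "rot": [0, 0, 0.66]}, {"dp": [-0.05, 0.41, -0.03], "rot": [0, 0, 0.66]}, {"dp": [-0.02, 0.42, -0.03], "rot": [0, 0, 0.66]}, {"dp": [0.01, 0.42, -0.03], "rot": [0, 0, 0.66]}])

```text
t: 18.88
position: [0.5419, -0.132, 0.3155]
ee_rot: [1.437, 2.794, 0.0]
ft_force: [-0.9, 1.0, -0.4]
opening: 0.0339
finger_force: 25.0
```

Request:
apply_moves(moves=[{"dp": [0.03, 0.42, -0.03], "rot": [0, 0, 0.66]}, {"dp": [0.06, 0.41, -0.03], "rot": [0, 0, 0.66]}, {"dp": [0.09, 0.41, -0.03], "rot": [0, 0, 0.66]}, {"dp": [0.11, 0.4, -0.03], "rot": [0, 0, 0.66]}, {"dp": [0.14, 0.39, -0.03], "rot": [0, 0, 0.66]}, {"dp": [0.17, 0.38, -0.03], "rot": [0, 0, 0.66]}, {"dp": [0.19, 0.37, -0.03], "rot": [0, 0, 0.66]}, {"dp": [0.21, 0.36, -0.03], "rot": [0, 0, 0.66]}, {"dp": [0.24, 0.35, -0.03], "rot": [0, 0, 0.66]}, {"dp": [0.26, 0.34, -0.03], "rot": [0, 0, 0.66]}])

```text
t: 19.72
position: [0.67, -0.0243, 0.3274]
ee_rot: [-2.264, -2.177, 0.0]
ft_force: [-0.0, 0.0, -1.3]
opening: 0.0341
finger_force: 25.0
```

Request:
apply_moves(moves=[{"dp": [0, 0.04, 0], "rot": [0, 0, 0]}, {"dp": [0, 0.04, 0], "rot": [0, 0, 0]}, {"dp": [0, 0, 0.15], "rot": [0, 0, 0]}, {"dp": [0, 0, 0.2], "rot": [0, 0, 0]}, {"dp": [0, 0, 0.2], "rot": [0, 0, 0]}, {"dp": [0, 0, 0.15], "rot": [0, 0, 0]}, {"dp": [0, 0, 0], "rot": [0, 0, 0]}, {"dp": [0, 0, 0], "rot": [0, 0, 0]}, {"dp": [0, 0, 0], "rot": [0, 0, 0]}, {"dp": [0, 0, 0], "rot": [0, 0, 0]}])

```text
t: 20.55
position: [0.6728, -0.0251, 0.2995]
ee_rot: [2.261, 2.181, 0.001]
ft_force: [-0.3, -0.3, -1.0]
opening: 0.0339
finger_force: 25.0
```

```bash
python3 - <<'E'
from h import *
plan(.6715,-.025,.2275,-1.9)
for n in('scene','side'):
    p,d=get_image(n);P=cloud(cam(n),d);P[d<=0]=9;H,S,V=[a.astype(int) for a in cv2.split(cv2.cvtColor(p,cv2.COLOR_RGB2HSV))]
    m=(P[...,0]>.62)&(P[...,0]<.72)&(abs(P[...,1]+.02)<.05)&(P[...,2]>.04)&(P[...,2]<.16);q=P[m];print(n,len(q),q[:,2].min(),np.percentile(q[:,0],[2,98]),np.percentile(q[:,1],[2,98]))
    m=(abs(H-110)<9)&(S>120)&(P[...,0]>.6)&(P[...,0]<.75)&(abs(P[...,1])<.12);q=P[m];print('blue',rect(q))
    m=(P[...,2]>.026)&(P[...,2]<.033)&(P[...,0]>.695)&(P[...,0]<.75)&(abs(P[...,1])<.09);q=P[m]
    if len(q)>9:print('rim +y',np.polyfit(q[:,1],q[:,0],1),len(q))
E
```

```text
at [ 0.6728 -0.0251  0.2995] psi -2.06 per-row rot [ 0.001 -0.    -0.003] max dp 0.18
0 [0.0, -0.0, 0.18]
scene 427 0.07561979230950078 [0.64467269 0.6928174 ] [-0.05642699 -0.00133742]
blue (array([687.3,  -7.5]), array([105.1,  52.1]), 89.7)
rim +y [0.00988901 0.70785272] 38
side 345 0.07313249260415333 [0.64590777 0.69584205] [-0.05891496 -0.00659823]
blue (array([678.1, -14.6]), array([127.7, 115.4]), 28.9)
rim +y [0.03553242 0.71099824] 24
```

Request:
apply_moves(moves=[{"dp": [0, -0.02, 0.15], "rot": [0, 0, 0]}, {"dp": [0, -0.02, 0.22], "rot": [0, 0, 0]}, {"dp": [0, 0, 0.22], "rot": [0, 0, 0]}, {"dp": [0, 0, 0.22], "rot": [0, 0, 0]}, {"dp": [0, 0, 0.22], "rot": [0, 0, 0]}, {"dp": [0, 0, 0.22], "rot": [0, 0, 0]}, {"dp": [0, 0, 0.22], "rot": [0, 0, 0]}, {"dp": [0, 0, 0.2], "rot": [0, 0, 0]}, {"dp": [0, 0, 0.13], "rot": [0, 0, 0]}, {"dp": [0, 0, 0], "rot": [0, 0, 0]}])

```text
t: 21.48
position: [0.6712, -0.025, 0.2266]
ee_rot: [-2.261, -2.181, 0.0]
ft_force: [0.9, 0.1, -0.9]
opening: 0.0338
finger_force: 25.0
```

Request:
apply_moves(moves=[{"dp": [0, 0, 0.02], "rot": [0, 0, 0]}, {"dp": [0, 0, 0], "rot": [0, 0, 0]}, {"dp": [0, 0, 0], "rot": [0, 0, 0]}, {"dp": [0, 0, 0], "rot": [0, 0, 0]}, {"dp": [0, 0, 0], "rot": [0, 0, 0]}, {"dp": [0, 0, -0.1], "rot": [0, 0, 0]}, {"dp": [0, 0, -0.3], "rot": [0, 0, 0]}, {"dp": [0, 0, -0.5], "rot": [0, 0, 0]}, {"dp": [0, 0, -0.8], "rot": [0, 0, 0]}, {"dp": [0, 0, -0.9], "rot": [0, 0, 0]}], fingers=0.4)

```text
t: 22.32
position: [0.6709, -0.0249, 0.3313]
ee_rot: [-2.26, -2.18, 0.002]
ft_force: [-0.1, -0.4, 0.4]
opening: 0.057
finger_force: 0.0
```

```bash
python3 -c "
from h import *
plan(.633,.143,.32,88.1,2)"
```

```text
at [ 0.6709 -0.0249  0.3313] psi -2.07 per-row rot [-0.001 -0.001 -0.787] max dp 0.21
0 [0.21, -0.05, 0.01]
1 [0.21, -0.04, 0.01]
2 [0.21, -0.02, 0.01]
3 [0.22, -0.0, 0.01]
4 [0.21, 0.01, 0.01]
5 [0.21, 0.03, 0.01]
6 [0.21, 0.05, 0.01]
7 [0.21, 0.06, 0.01]
8 [0.2, 0.08, 0.01]
9 [0.19, 0.09, 0.01]
10 [0.19, 0.11, 0.01]
11 [0.18, 0.12, 0.01]
12 [0.17, 0.14, 0.01]
13 [0.16, 0.15, 0.01]
14 [0.14, 0.16, 0.01]
15 [0.13, 0.17, 0.01]
16 [0.12, 0.18, 0.01]
17 [0.1, 0.19, 0.01]
18 [0.09, 0.2, 0.01]
19 [0.07, 0.2, 0.01]
```

Request:
apply_moves(moves=[{"dp": [0.21, -0.05, 0.01], "rot": [0, 0, -0.79]}, {"dp": [0.21, -0.04, 0.01], "rot": [0, 0, -0.79]}, {"dp": [0.21, -0.02, 0.01], "rot": [0, 0, -0.79]}, {"dp": [0.22, 0, 0.01], "rot": [0, 0, -0.79]}, {"dp": [0.21, 0.01, 0.01], "rot": [0, 0, -0.79]}, {"dp": [0.21, 0.03, 0.01], "rot": [0, 0, -0.79]}, {"dp": [0.21, 0.05, 0.01], "rot": [0, 0, -0.79]}, {"dp": [0.21, 0.06, 0.01], "rot": [0, 0, -0.79]}, {"dp": [0.2, 0.08, 0.01], "rot": [0, 0, -0.79]}, {"dp": [0.19, 0.09, 0.01], "rot": [0, 0, -0.79]}])

```text
t: 23.15
position: [0.6524, 0.0592, 0.3276]
ee_rot: [1.242, 2.885, 0.001]
ft_force: [-0.5, 0.4, 0.4]
opening: 0.0571
finger_force: 0.0
```

Request:
apply_moves(moves=[{"dp": [0.19, 0.11, 0.01], "rot": [0, 0, -0.79]}, {"dp": [0.18, 0.12, 0.01], "rot": [0, 0, -0.79]}, {"dp": [0.17, 0.14, 0.01], "rot": [0, 0, -0.79]}, {"dp": [0.16, 0.15, 0.01], "rot": [0, 0, -0.79]}, {"dp": [0.14, 0.16, 0.01], "rot": [0, 0, -0.79]}, {"dp": [0.13, 0.17, 0.01], "rot": [0, 0, -0.79]}, {"dp": [0.12, 0.18, 0.01], "rot": [0, 0, -0.79]}, {"dp": [0.1, 0.19, 0.01], "rot": [0, 0, -0.79]}, {"dp": [0.09, 0.2, 0.01], "rot": [0, 0, -0.79]}, {"dp": [0.07, 0.2, 0.01], "rot": [0, 0, -0.79]}], fingers=0.6)

```text
t: 23.98
position: [0.6325, 0.1434, 0.3236]
ee_rot: [0.036, 3.14, 0.0]
ft_force: [-0.2, 0.8, -0.7]
opening: 0.0383
finger_force: 0.0
```

Request:
apply_moves(moves=[{"dp": [0, 0, 0], "rot": [0, 0, 0]}, {"dp": [0, 0, 0], "rot": [0, 0, 0]}, {"dp": [0, 0, 0], "rot": [0, 0, 0]}, {"dp": [0, 0, 0], "rot": [0, 0, 0]}, {"dp": [0, 0, 0], "rot": [0, 0, 0]}, {"dp": [0, 0, 0], "rot": [0, 0, 0]}, {"dp": [0, 0, 0], "rot": [0, 0, 0]}, {"dp": [0, 0, 0], "rot": [0, 0, 0]}, {"dp": [0, 0, 0], "rot": [0, 0, 0]}, {"dp": [0, 0, 0], "rot": [0, 0, 0]}])

```text
t: 24.82
position: [0.6327, 0.1429, 0.3223]
ee_rot: [-0.042, -3.141, -0.0]
ft_force: [1.0, -0.7, 0.8]
opening: 0.0383
finger_force: 0.0
```

```bash
cat > m.py <<'E'
from h import *
def line(q,lab):
    if len(q)<10: print(lab,len(q));return
    c=np.polyfit(q[:,1],q[:,0],1);r=q[:,0]-np.polyval(c,q[:,1]);q=q[abs(r)<max(2*r.std(),.001)];c=np.polyfit(q[:,1],q[:,0],1)
    print(lab,len(q),'slope',c[0].round(4),'x at y=-.02/-.2:',np.polyval(c,[-.02,-.2]).round(4))
s=sense();pw,dw=get_image('wrist');I={'wrist':(pw,dw)}
for n in('scene','side'): I[n]=get_image(n)
for n,(p,d) in I.items():
    cv2.imwrite(f"pics/{n}_{s['t']:.1f}.png",p[:,:,::-1])
    P=cloud(cam(n,s),d);P[d<=0]=9;X,Y,Z=P[...,0],P[...,1],P[...,2];H,S,V=[a.astype(int) for a in cv2.split(cv2.cvtColor(p,cv2.COLOR_RGB2HSV))]
    print('--',n)
    if n!='wrist' :
        b=(V>110)&(S<70)&(Z>.036)&(Z<.044)&(Y<-.14)&(Y>-.27)
        line(P[b&(X>.49)&(X<.56)],'hold left top');line(P[b&(X>.69)&(X<.75)],'hold right top')
        b=(V>110)&(S<70)&(Z>.036)&(Z<.044)&(X>.56)&(X<.68)&(Y<-.25);q=P[b];print('backstop top y',np.percentile(q[:,1],[3,50,97]).round(4))
    q=P[(Z>.066)&(Z<.079)&(X>.58)&(X<.68)&(Y>.1)&(Y<.18)&(S>140)]
    if len(q)>9: print('tab',np.median(q,0).round(4),*rect(q))
    yl=(abs(H-29)<6)&(S>150)&(Z<.02);q=P[yl]
    if len(q)>50: print('yellow',*rect(q))
    q=P[(Z>.071)&(Z<.09)&(X>.62)&(X<.72)&(Y>.03)&(Y<.09)]
    if len(q)>9: print('white',np.median(q[:,2]),*rect(q))
    q=P[(Z>.066)&(Z<.08)&(X>.62)&(X<.72)&(Y>-.08)&(Y<.02)]
    if len(q)>9: print('cblue',np.median(q[:,2]),*rect(q))
E
python3 m.py; python3 -c "
from h import *
plan(.633,.1435,.228,88.1)"; ls pics
```

```text
-- wrist
tab [0.6312 0.1449 0.0738] [632.5 145. ] [ 9.6 42.8] 88.4
yellow [742. 136.] [515.3 313.4] 22.0
white 0.0808289956245085 [646.4  57.8] [31.  11.4] 81.1
cblue 0.07330885559718366 [663.9 -22.4] [52.6 21.9] 87.8
-- scene
hold left top 195 slope 0.0288 x at y=-.02/-.2: [0.5387 0.5335]
hold right top 152 slope 0.0143 x at y=-.02/-.2: [0.7082 0.7057]
backstop top y [-0.3113 -0.3077 -0.3033]
tab [0.6299 0.1407 0.072 ] [631.8 141.3] [13.7 45.1] 86.1
yellow [625.2  15.1] [167.   44.9] 74.8
white 0.08072877942508261 [673.1  57.2] [63.4 33.7] 1.8
cblue 0.07323680995003079 [669.6 -27. ] [58.4 38. ] 87.6
-- side
hold left top 120 slope 0.0307 x at y=-.02/-.2: [0.54   0.5345]
hold right top 115 slope 0.0268 x at y=-.02/-.2: [0.7115 0.7067]
backstop top y [-0.3145 -0.3089 -0.3038]
tab [0.6308 0.1401 0.0702] [633.1 141. ] [13.2 39.1] 81.2
yellow [170.5 717.2] [1910.1 2651.1] 15.2
white 0.08059140706462631 [673.4  52.4] [62.  39.2] 2.5
cblue 0.07261824461241662 [669.6 -29.9] [60.1 35.7] 88.2
at [0.6327 0.143  0.3223] psi 88.47 per-row rot [0.    0.    0.006] max dp 0.24
0 [-0.0, 0.0, 0.24]
c2.png
c3.png
crop.png
scene0.npz
scene0.png
scene3.npz
scene_24.8.png
side0.npz
side0.png
side3.npz
side_24.8.png
w1.npz
w1.png
wrist_24.8.png
```

Request:
apply_moves(moves=[{"dp": [0, 0.02, 0.2], "rot": [0, 0, 0]}, {"dp": [0, 0.02, 0.28], "rot": [0, 0, 0]}, {"dp": [0, 0, 0.28], "rot": [0, 0, 0]}, {"dp": [0, 0, 0.28], "rot": [0, 0, 0]}, {"dp": [0, 0, 0.28], "rot": [0, 0, 0]}, {"dp": [0, 0, 0.28], "rot": [0, 0, 0]}, {"dp": [0, 0, 0.28], "rot": [0, 0, 0]}, {"dp": [0, 0, 0.28], "rot": [0, 0, 0]}, {"dp": [0, 0, 0.15], "rot": [0, 0, 0]}, {"dp": [0, 0, 0], "rot": [0, 0, 0]}])

```text
t: 25.8
position: [0.6325, 0.1445, 0.2281]
ee_rot: [-0.042, -3.139, 0.0]
ft_force: [-0.5, -0.4, 0.0]
opening: 0.0379
finger_force: 0.0
```

Request:
apply_moves(moves=[{"dp": [0, 0, 0], "rot": [0, 0, 0]}, {"dp": [0, 0, 0], "rot": [0, 0, 0]}, {"dp": [0, 0, 0], "rot": [0, 0, 0]}, {"dp": [0, 0, 0], "rot": [0, 0, 0]}, {"dp": [0, 0, 0], "rot": [0, 0, 0]}, {"dp": [0, 0, 0], "rot": [0, 0, 0]}, {"dp": [0, 0, 0], "rot": [0, 0, 0]}, {"dp": [0, 0, 0], "rot": [0, 0, 0]}, {"dp": [0, 0, 0], "rot": [0, 0, 0]}, {"dp": [0, 0, 0], "rot": [0, 0, 0]}], fingers=1, force=40)

```text
t: 26.63
position: [0.6328, 0.1446, 0.2304]
ee_rot: [0.042, 3.141, 0.0]
ft_force: [-1.6, 0.6, 4.9]
opening: 0.01
finger_force: 40.0
```

```bash
python3 - <<'E'
from h import *
s=sense();print(s['opening'],s['finger_force'],s['ft_force'])
yv=Ro.from_rotvec(s['ee_rot']).as_matrix();p=s['position'];print(p,'slope',yv[0,1]/yv[1,1])
y=p[1]-.024;plan(.620+.0295*(y+.2),y,p[2],None)
E
python3 m.py | grep -A9 scene
```

```text
0.009995927523140232 40.000954270362854 [-1.55257932  0.63822902  4.93494339]
[0.63279036 0.14459178 0.23041071] slope 0.02686317689306026
at [0.6328 0.1446 0.2304] psi 88.46 per-row rot [ 0.     0.001 -0.   ] max dp 0.06
0 [0.01, -0.06, -0.0]
-- scene
hold left top 197 slope 0.025 x at y=-.02/-.2: [0.538  0.5335]
hold right top 153 slope 0.0328 x at y=-.02/-.2: [0.7116 0.7057]
backstop top y [-0.3114 -0.3072 -0.3037]
tab [0.6186 0.1434 0.0729] [620.  146.7] [19.5 10.8] 56.6
yellow [624.7  10.8] [164.9  45.4] 73.3
white 0.08113378489610501 [672.7  54.1] [63.3 32.6] 3.9
cblue 0.07295586902866213 [669.5 -27.3] [58.4 36.8] 87.1
-- side
hold left top 120 slope 0.0337 x at y=-.02/-.2: [0.5406 0.5346]
```

Request:
apply_moves(moves=[{"dp": [0.01, -0.04, -0.02], "rot": [0, 0, 0]}, {"dp": [0.01, -0.08, -0.02], "rot": [0, 0, 0]}, {"dp": [0.01, -0.1, 0], "rot": [0, 0, 0]}, {"dp": [0.01, -0.1, 0], "rot": [0, 0, 0]}, {"dp": [0.01, -0.1, 0], "rot": [0, 0, 0]}, {"dp": [0.01, -0.1, 0], "rot": [0, 0, 0]}, {"dp": [0, -0.1, 0], "rot": [0, 0, 0]}, {"dp": [0, -0.1, 0], "rot": [0, 0, 0]}, {"dp": [0, -0.1, 0], "rot": [0, 0, 0]}, {"dp": [0, -0.1, 0], "rot": [0, 0, 0]}])

```text
t: 27.62
position: [0.6293, 0.1073, 0.2314]
ee_rot: [-0.042, -3.141, -0.0]
ft_force: [0.1, 0.9, -6.6]
opening: 0.01
finger_force: 40.0
```

```bash
python3 - <<'E'
from h import *
s=sense();p=s['position'];M=Ro.from_rotvec(s['ee_rot']).as_matrix();print(p,'want x',.620+.0295*(p[1]+.2),'slope',M[0,1]/M[1,1],s['ft_force'],s['wrist_torque'])
ps=[]
for n in('scene','side'):
    p,d=get_image(n);P=cloud(cam(n),d);P[d<=0]=9;X,Y,Z=P[...,0],P[...,1],P[...,2]
    q=P[(Z>.066)&(Z<.08)&(X>.62)&(X<.72)&(Y>-.13)&(Y<0)];print('cblue',np.median(q[:,2]),*rect(q));ps.append(p)
    q=P[(Z>.027)&(Z<.033)&(X>.53)&(X<.72)&(Y>-.13)&(Y<.08)&(p.max(-1)<130)]
    for y in(-.09,-.06):
        r=q[abs(q[:,1]-y)<.008];print('rim x at',y,np.percentile(r[:,0],[1,99]).round(4),len(r))
c=np.hstack([cv2.resize(ps[0][140:270,250:410],(480,390)),cv2.resize(ps[1][165:295,290:396],(318,390))])
cv2.imwrite('pics/c4.png',c[:,:,::-1])
E
```

```text
[0.62932455 0.10733323 0.23140529] want x 0.6290663303466422 slope 0.027050769840869515 [ 0.10128189  0.87563992 -6.62477695] [ 0.9038797  -0.11841256 -0.01190875]
cblue 0.07342254050373309 [666.4 -64.9] [36.9 58.4] 0.2
rim x at -0.09 [0.5381 0.7035] 9
rim x at -0.06 [0.5385 0.6442] 8
cblue 0.07345539588224415 [665.3 -50.4] [36.1 99.9] 0.5
rim x at -0.09 [0.5565 0.7066] 8
rim x at -0.06 [0.6279 0.7025] 3
```

View pics/c4.png

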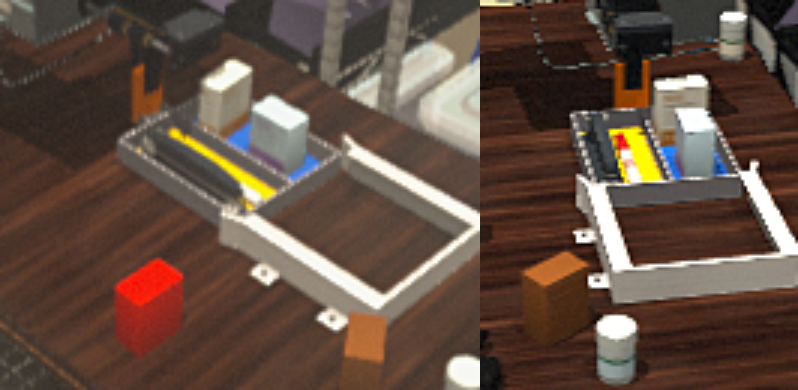

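The tray's leading end is at the mouth and centred. Both cartons are upright, and the stapler and marker are in place. I continue sliding.

Request:
apply_moves(moves=[{"dp": [0.005, -0.08, 0.015], "rot": [0, 0, 0]}, {"dp": [0, -0.1, 0], "rot": [0, 0, 0]}, {"dp": [0, -0.12, 0], "rot": [0, 0, 0]}, {"dp": [0, -0.12, 0], "rot": [0, 0, 0]}, {"dp": [0, -0.12, 0], "rot": [0, 0, 0]}, {"dp": [0, -0.12, 0], "rot": [0, 0, 0]}, {"dp": [0, -0.12, 0], "rot": [0, 0, 0]}, {"dp": [0, -0.12, 0], "rot": [0, 0, 0]}, {"dp": [0, -0.12, 0], "rot": [0, 0, 0]}, {"dp": [0, -0.12, 0], "rot": [0, 0, 0]}])

```text
t: 28.55
position: [0.6279, 0.0617, 0.2309]
ee_rot: [-0.042, -3.141, -0.0]
ft_force: [0.3, 0.7, -6.3]
opening: 0.0097
finger_force: 40.0
```

```bash
cat > q.py <<'E'
from h import *
s=sense();p=s['position'];M=Ro.from_rotvec(s['ee_rot']).as_matrix();print(s['t'],p,'want x',.620+.0295*(p[1]+.2),'slope',M[0,1]/M[1,1],np.round(s['ft_force'],1),np.round(s['wrist_torque'],2),s['opening'])
E
python3 q.py
```

```text
28.55 [0.6279219  0.0617446  0.23093326] want x 0.6277214656154086 slope 0.026825917344407955 [ 0.3  0.7 -6.3] [ 0.78 -0.16 -0.01] 0.00968313458592615
```

Request:
apply_moves(moves=[{"dp": [0, -0.12, 0.01], "rot": [0, 0, 0]}, {"dp": [0, -0.12, 0.01], "rot": [0, 0, 0]}, {"dp": [0, -0.12, 0.01], "rot": [0, 0, 0]}, {"dp": [0, -0.12, 0], "rot": [0, 0, 0]}, {"dp": [0, -0.12, 0], "rot": [0, 0, 0]}, {"dp": [0, -0.12, 0], "rot": [0, 0, 0]}, {"dp": [0, -0.12, 0], "rot": [0, 0, 0]}, {"dp": [0, -0.12, 0], "rot": [0, 0, 0]}, {"dp": [0, -0.12, 0], "rot": [0, 0, 0]}, {"dp": [0, -0.12, 0], "rot": [0, 0, 0]}])

```text
t: 29.38
position: [0.6268, 0.0141, 0.2304]
ee_rot: [0.042, 3.14, 0.0]
ft_force: [0.0, 4.6, 2.0]
opening: 0.0098
finger_force: 40.0
```

Request:
apply_moves(moves=[{"dp": [0, -0.12, 0], "rot": [0, 0, 0]}, {"dp": [0, -0.12, 0], "rot": [0, 0, 0]}, {"dp": [0, -0.12, 0], "rot": [0, 0, 0]}, {"dp": [0, -0.12, 0], "rot": [0, 0, 0]}, {"dp": [0, -0.12, 0], "rot": [0, 0, 0]}, {"dp": [0, -0.12, 0], "rot": [0, 0, 0]}, {"dp": [0, -0.12, 0], "rot": [0, 0, 0]}, {"dp": [0, -0.12, 0], "rot": [0, 0, 0]}, {"dp": [0, -0.12, 0], "rot": [0, 0, 0]}, {"dp": [0, -0.12, 0], "rot": [0, 0, 0]}])

```text
t: 30.22
position: [0.6255, -0.0338, 0.2304]
ee_rot: [0.042, 3.14, 0.0]
ft_force: [0.7, 5.6, 2.1]
opening: 0.0101
finger_force: 40.0
```

```bash
python3 q.py
```

```text
30.2167 [ 0.62548135 -0.03382841  0.23039927] want x 0.6249020620261474 slope 0.026502171681544142 [0.7 5.6 2.1] [ 0.89  0.04 -0.01] 0.010090354918326876
```

Request:
apply_moves(moves=[{"dp": [0, -0.12, 0], "rot": [0, 0, 0]}, {"dp": [0, -0.12, 0], "rot": [0, 0, 0]}, {"dp": [0, -0.12, 0], "rot": [0, 0, 0]}, {"dp": [0, -0.1, 0], "rot": [0, 0, 0]}, {"dp": [0, -0.1, 0], "rot": [0, 0, 0]}, {"dp": [0, -0.08, 0], "rot": [0, 0, 0]}, {"dp": [0, -0.06, 0], "rot": [0, 0, 0]}, {"dp": [0, -0.05, 0], "rot": [0, 0, 0]}, {"dp": [0, -0.05, 0], "rot": [0, 0, 0]}, {"dp": [0, -0.05, 0], "rot": [0, 0, 0]}])

```text
t: 31.05
position: [0.6246, -0.0677, 0.2304]
ee_rot: [0.042, 3.14, 0.0]
ft_force: [0.3, 4.7, 2.4]
opening: 0.0101
finger_force: 40.0
```

Request:
apply_moves(moves=[{"dp": [0, -0.04, 0], "rot": [0, 0, 0]}, {"dp": [0, -0.04, 0], "rot": [0, 0, 0]}, {"dp": [0, -0.04, 0], "rot": [0, 0, 0]}, {"dp": [0, -0.04, 0], "rot": [0, 0, 0]}, {"dp": [0, -0.03, 0], "rot": [0, 0, 0]}, {"dp": [0, 0, 0], "rot": [0, 0, 0]}, {"dp": [0, 0, 0], "rot": [0, 0, 0]}, {"dp": [0, 0, 0], "rot": [0, 0, 0]}, {"dp": [0, 0, 0], "rot": [0, 0, 0]}, {"dp": [0, 0, 0], "rot": [0, 0, 0]}])

```text
t: 31.88
position: [0.6242, -0.0736, 0.2304]
ee_rot: [0.041, 3.141, 0.003]
ft_force: [-1.3, 19.5, 4.7]
opening: 0.0098
finger_force: 40.0
```

```bash
python3 q.py
```

```text
31.8833 [ 0.62418402 -0.07357189  0.23042642] want x 0.6237296292842521 slope 0.02598468368570941 [-1.3 19.5  4.7] [ 2.74 -0.08  0.04] 0.009763651711097844
```

Contact at the expected y = -0.0735 with 19.5 N, so the tray is home. I release and lift.

Request:
apply_moves(moves=[{"dp": [0, 0.02, 0], "rot": [0, 0, 0]}, {"dp": [0, 0, 0], "rot": [0, 0, 0]}, {"dp": [0, 0, 0], "rot": [0, 0, 0]}, {"dp": [0, 0, 0], "rot": [0, 0, 0]}, {"dp": [0, 0, 0], "rot": [0, 0, 0]}, {"dp": [0, 0, -0.1], "rot": [0, 0, 0]}, {"dp": [0, 0, -0.3], "rot": [0, 0, 0]}, {"dp": [0, 0, -0.5], "rot": [0, 0, 0]}, {"dp": [0, 0, -0.7], "rot": [0, 0, 0]}, {"dp": [0, 0, -0.7], "rot": [0, 0, 0]}], fingers=0.65)

```text
t: 32.72
position: [0.6241, -0.0746, 0.3234]
ee_rot: [-0.042, -3.141, -0.0]
ft_force: [0.3, -0.6, 0.5]
opening: 0.0335
finger_force: 0.0
```

Request:
apply_moves(moves=[{"dp": [0, 0.5, -0.5], "rot": [0, 0, 0]}, {"dp": [0, 0.5, -0.5], "rot": [0, 0, 0]}, {"dp": [0, 0.5, -0.5], "rot": [0, 0, 0]}, {"dp": [0, 0.5, 0], "rot": [0, 0, 0]}, {"dp": [0, 0.5, 0], "rot": [0, 0, 0]}, {"dp": [0, 0.5, 0], "rot": [0, 0, 0]}, {"dp": [0, 0.5, 0], "rot": [0, 0, 0]}, {"dp": [0, 0, 0], "rot": [0, 0, 0]}, {"dp": [0, 0, 0], "rot": [0, 0, 0]}, {"dp": [0, 0, 0], "rot": [0, 0, 0]}])

```text
t: 33.55
position: [0.6279, 0.065, 0.3824]
ee_rot: [0.042, 3.141, -0.0]
ft_force: [0.7, -0.1, 0.5]
opening: 0.0333
finger_force: 0.0
```

```bash
python3 q.py; python3 - <<'E'
from h import *
ps=[]
for n in('scene','side'):
    p,d=get_image(n);P=cloud(cam(n),d);P[d<=0]=9;X,Y,Z=P[...,0],P[...,1],P[...,2];ps.append(p)
    q=P[(Z>.066)&(Z<.08)&(X>.6)&(X<.66)&(Y>-.11)&(Y<-.04)];print('tab',np.median(q[:,2]),*rect(q))
c=np.hstack([cv2.resize(ps[0][150:300,270:440],(480,424)),cv2.resize(ps[1][185:315,290:396],(318,424))])
cv2.imwrite('pics/c5.png',c[:,:,::-1])
E
```

```text
33.55 [0.62791726 0.06500882 0.38236762] want x 0.6278177601486506 slope 0.026690354688638954 [ 0.7 -0.1  0.5] [ 0.02 -0.02 -0.02] 0.033309177228470425
tab 0.07268055759379144 [621.9 -73.9] [41.8 13.3] 2.8
tab 0.07109793708306433 [622.7 -76.1] [10.1 41. ] 89.9
```

View pics/c5.png

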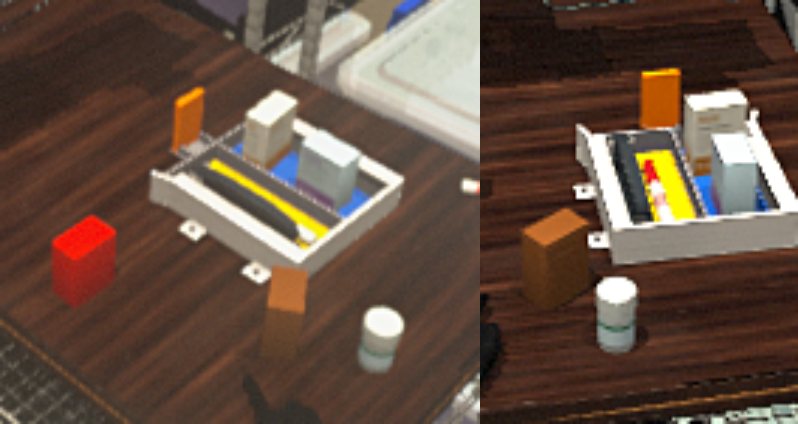

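The picture shows the tray home in the holder: both cartons upright on blue, the stapler and marker on yellow, and the bystanders untouched. I hand it in.

```bash
python3 -c "
from station import *
print(job_done())"
```

```text
the job is handed in; nothing more can be done
None
```

I handed the job in at about 34 s with the tray home against the back stop (19.5 N contact at the expected spot), both cartons upright on blue, the stapler and marker on yellow, and the bystanders never approached; `job_done()` returned no verdict.

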